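# Clamp a bait mould in the indicating mould press

### The job

Get the big aluminium bait mould ready for injection: lay it flat on the bed of the mould press, fill port uppermost and at the outer (infeed) end, and slide it between the guide rails fully home against the stop without ramming it. Then wind the crank clockwise, without leaning on it, until the sprung indicator tab pops out of the side of the press head, stop there without overtightening so that the mould stays clamped at the set force, and let go; leave everything else on the bench alone.

Things in the scene. Friction and masses are not known exactly. Their poses are not given: they have to be found in the camera images.
- press: Small C-frame mould press bolted to the bench, cast grey, 290 long x 100 wide x 216 mm high overall. Origin: on the bench under the vertical screw axis. x: from the open infeed end (robot side) to the column; y to its left; z up. The head overhangs the bed from x = -28 mm back to the column (x = 75 to 115); it is 56 wide, underside 100, top 143 mm above the bench.
- bed_mouth (a point): on the bed's surface at the rails' mouth: x = -79, y = 0 in the press frame, 22 mm above the bench. The flat steel bed is 76 wide and runs from x = -148 to +67. Two guide rails, 6 mm tall, 56 mm apart inside, run from x = -60 to +60; their mouths flare to about 69 mm apart at x = -79. A mould fully home has its centre at x = -10 and its outer end at x = -80.
- stop_face (a point): middle of the stop block's face that the mould's inner end must touch: x = +60, y = 0 in the press frame, 42 mm above the bench (20 mm above the bed).
- stop: the stop block, 52 wide, 26 mm tall, standing on the bed; origin at the bottom middle of its face (x = +60 in the press frame, 22 mm above the bench). Bring the mould up to it with some 10 N; more than 40 N is ramming.
- spindle: the screw with its round pressure pad, 36 mm diameter, at its foot (and the crank on top); origin: centre of the pad's underside, on the axis. It starts 66 to 71 mm above the bench, that is 4 to 9 mm above the top (62 mm) of a mould lying on the bed, does not turn, and comes down 8 mm per turn of the crank.
- crank_hub (a point): point on the screw axis level with the top of the crank arm (14 wide, 8 mm thick, 45 mm to the handle; the 26 mm hub stands 7 mm above it), 176 to 181 mm above the bench at the start, sinking 8 mm per turn. Clockwise seen from above tightens. Turning takes some 3 N at the handle, 4 N at the set force; the screw stays where it is left.
- knob_top (a point): top centre of the crank's handle: an upright black cylinder, 18 mm diameter, 34 mm tall, standing on the crank arm 45 mm from the screw axis and spinning freely on its pin. It starts within 110 degrees of the press's +x direction as seen from the axis, never over the infeed. 0.75 to 1.5 turns are needed in all; once the pad bears, about a quarter turn brings the tab out.
- tab (a joint): how far the indicator tab has come out of the head's left cheek, in m: 0 = in, 0.012 = popped out. A catch holds it and lets it spring out all at once when the clamping force reaches the set value, about 45 N. Past that the force rises 10 N per mm of screw feed: a quarter turn more, or leaning on the crank, makes it overtight (65 N).
- tab_tip (a point): middle of the outer end of the indicator tab, a bare steel tongue 18 wide and 5 mm thick, 122 mm above the bench on the press head's left (+y) side at x = +40 in the press frame; at the start flush, 32 mm left of the press's centre plane; popped out, 44 mm.
- mould: the big two-part aluminium mould, closed: a block 140 (x) x 50 (y) x 40 mm (z), about 0.65 kg, lying flat with one round brass-ringed fill port in its top, near one end. Origin: centre of its underside. x axis: from the fill-port end to the plain inner end. It starts on the bench on the left or the right of the press, fill port towards the robot's side.
- mould_end (a point): middle of the mould's plain inner end face (x = +70 mm, 20 mm above its underside); this face must touch the stop.
- fill_port (a point): fill port in the mould's top, 50 mm from its centre on the side away from the inner end.
- small_mould: bystander: a smaller aluminium mould, 95 x 36 x 24 mm, with three fill ports in a row; the wrong one for the press. Origin: centre of its underside.
- fly_vise: bystander: fly-tying vise on a flat steel foot 110 x 80 mm, about 200 mm tall; origin centre of the foot's underside.
- spool_a: bystander: wooden thread spool standing up, 30 mm diameter, 30 mm high; origin centre of its underside.
- spool_b: bystander: white plastic thread spool standing up, 30 mm diameter, 30 mm high; origin centre of its underside.
- softener: bystander: small glass bottle, 44 mm diameter, 85 mm tall; origin centre of its underside.
- injector: bystander: hand injector lying down, aluminium tube 38 mm diameter, 150 mm long, with a plunger and T handle at its -x end; origin on the table under the tube's middle.
- screwdriver: bystander: screwdriver with a wooden handle, 170 mm long, lying flat.
- hook_tray: bystander: clear divided tray, 150 x 110 x 28 mm; origin centre of its underside.
Things that resemble listed ones, but are neither listed nor needed, are in the scene too. Leave any brown or green look-alike of the mould alone.

How it is judged:
By the outcome, as a careful person would: the job done as asked, in the order asked, and still so for the second after the job is handed in, with the robot touching nothing.
It also fails if it takes over 72 s, if anything falls off the work surface, if the arm or the gripper's body presses on something with over 40 N, if the wrist force passes 120 N, or if a joint passes its speed limit or range.

### The arm

A 7-joint arm with a two-finger parallel gripper is mounted at the origin on the work surface. World frame = base frame: x ahead of the robot, y to its left, z up, the work surface at z = 0. Lengths are in m, angles in rad, forces in N, time in s.
With the tool pointing down it reaches from about 0.425 to 0.875 m from the base axis. Payload 4.7 kg.
Tool frame: the origin (TCP) lies on the centre line of the jaws, within the pads' length; the fingertips stand robot.nose_length ahead of it and the grasp point (between the pads) lies 11 mm behind it (robot.nose_length is the distance from the TCP to the fingertips, in m); x points along the fingers, y is the direction in which the jaws open and shut, and the axes are right-handed (so a half turn about x gives the same grasp; the last joint's range is limited). The gripper opens to 85 mm and grips with 20 to 120 N. Pads are 22 mm wide; open, the fingers measure 114 mm over their backs; the gripper's body (76 mm by 85 mm) begins 54 mm behind the grasp point. The pads swing forward as they close: fully open they stand 13 mm farther back than shut.
Start: joints at [-1.154, 0.321, -0.07, 1.45, 0.023, 1.371, -0.057], TCP at [0.255, 0.598, 0.239] pointing down, gripper open.
Joint ranges: [-2.86, 2.86], [-0.3, 2.09], [-1.38, 1.24], [0.06, 2.45], [-1.56, 4.7], [0.09, 2.05], [-2.69, 2.69]. Speed limits (rad/s): [2.57, 2.57, 3.14, 3.14, 3.14, 3.14, 3.14].

### API

Orientations are given as a unit quaternion [w, x, y, z].
In Python, from rig import robot gives the robot as it stands.
- The arm moves only by the tool step_arm, never from a script. Its argument "moves" is a list of rows, each an object of numbers: "tx", "ty", "tz": the shift along the tool's x, y, z in m; "twist": the turn about the tool's x in rad; "fingers": the gripper command: -1 is fully open, 1 is shut, values between are in proportion. A call has 1 to 12 rows; each row shifts and turns the commanded pose from where the row before left it, along the tool's axes as they then stand; what a row does not reach is not made up. A row lasts 1/10 s, in which the tool goes at most 50 mm and 8.59 degrees, less where a joint would pass 70% of its speed; a pose out of reach is approached as far as the arm can. A call with a gripper value outside its range is refused whole. The fingers move at their own pace and stop on an object; "squeeze" is the grip in N (left out, the last holds). Time passes only in rows, so rows that do not move let the fingers close. It gives the time, the measured TCP pose, the force and the opening at its end, in the units of the state.
- robot.sense(): the state, without advancing time (a new reading comes with each control period).
- robot.capture(name): name is "scene" or "top"; returns the picture (400x640x3 uint8, red, green, blue); there is no depth.
- robot.camera_info(name): a dict with "intrinsics" (3x3 intrinsics, pixels), "extrinsics" (4x4, takes a point from camera to world coordinates). Camera axes: x right, y down, z forward; pixel columns grow to the right and rows downward; lengths in m; the calibration is good to about 2 mm. A picture is of the moment at which its call begins. camera_info takes no time and is no camera call.
- robot.hand_in(): hands the job in, once; it reports no verdict.
The state is a dict: "time_s": time; "qpos": joint angles; "dq": joint speeds; "joint_torque": joint torques, N m; "position": TCP position; "orientation": TCP orientation; "force": force on the tool from outside, world axes, zero at the start; "moment": the same for the moment, N m; "grip_width": finger opening in m.
Only numpy, scipy, OpenCV 4.12 (cv2) and the standard library are available. Lean on these libraries where they do the work, as an engineer would, in place of code of your own. Each camera call takes 0.05 s, during which the arm holds its last target.

## Working session

There is one attempt and no reset: what is moved stays moved. The work goes in short steps, Python scripts to look and compute and a tool call to move; the robot and the scene stay as the last step left them, time stands still between calls to the robot, and variables do not carry over. Pictures are saved under pics/ and viewed, and the job is handed in when it is done.

Besides the shell and the picture viewer there is one more tool, called as name(argument=value, ...) on one line, values as JSON. step_arm: Moves the arm, as the interface text tells. Its arguments: {"type":"object","properties":{"moves":{"type":"array","items":{"type":"object","properties":{"tx":{"type":"number"},"ty":{"type":"number"},"tz":{"type":"number"},"twist":{"type":"number"},"fingers":{"type":"number"}}}},"squeeze":{"type":"number"}},"required":["moves"]}

```bash
ls; mkdir -p pics; python3 - <<'E'
from rig import robot
import cv2
print(robot.sense()); print(robot.nose_length)
for n in("scene","top"):
    i=robot.camera_info(n);print(n,i["intrinsics"],i["extrinsics"])
    cv2.imwrite(f"pics/{n}0.png",robot.capture(n)[:,:,::-1])
E
```

```text
pics
{'time_s': 0.0, 'qpos': array([-1.15391121,  0.32182442, -0.0700728 ,  1.45168329,  0.0225768 ,
        1.37077872, -0.0569022 ]), 'dq': array([-0.00109903,  0.00124405, -0.00078836, -0.00020904, -0.00142955,
        0.00199629, -0.00218197]), 'joint_torque': array([ 4.43065301e-04, -4.93568408e+01, -3.82143203e-01, -3.14338589e+01,
        1.29565006e-02,  1.10148903e-02,  1.19098928e-05]), 'position': array([0.25462819, 0.59748488, 0.23821829]), 'orientation': array([ 0.69270859,  0.14077523,  0.69292341, -0.14210662]), 'force': array([ 0.27091913, -0.29266856, -0.24323738]), 'moment': array([-0.00181273,  0.01598079,  0.07779503]), 'grip_width': 0.08536535498920698}
0.008
scene [[407.60679182   0.         319.64594418]
 [  0.         407.60679182 205.44446287]
 [  0.           0.           1.        ]] [[-0.3574704   0.5177759  -0.77725352  1.33591602]
 [ 0.93383976  0.20937565 -0.29000886  0.27691649]
 [ 0.01257836 -0.82949982 -0.55836532  0.79208092]
 [ 0.          0.          0.          1.        ]]
top [[378.08090962   0.         320.35637349]
 [  0.         378.08090962 190.71362661]
 [  0.           0.           1.        ]] [[-0.02771027 -0.98817322  0.15081718  0.30493243]
 [-0.99960046  0.02823384  0.00133093 -0.03402608]
 [-0.00557334 -0.15072004 -0.98856078  1.31727513]
 [ 0.          0.          0.          1.        ]]
```

View pics/scene0.png

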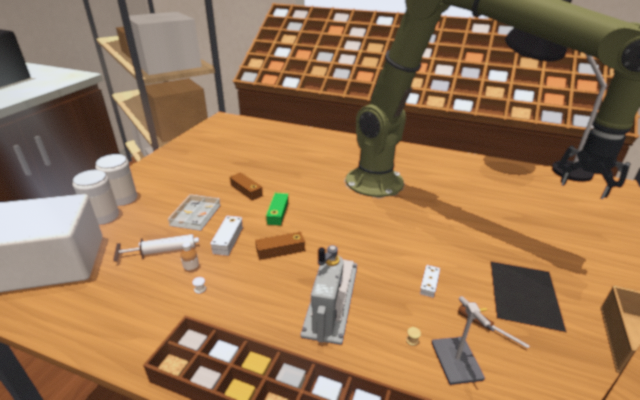

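View pics/top0.png

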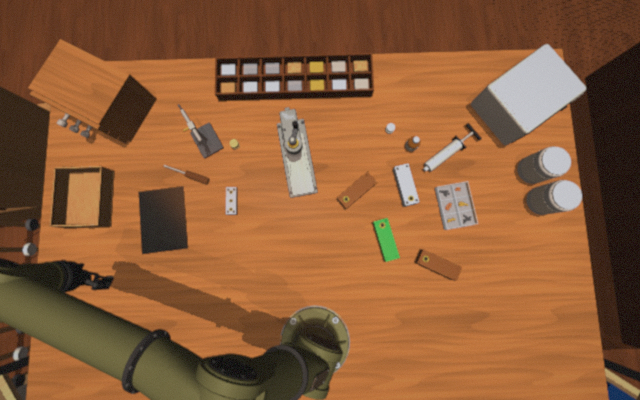

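Candidates in the top view: silvery block (405,185), small silvery block (231,200), brown (357,190) and (438,264), green (386,240). The silvery block at (405,185) fits: it is large, bare aluminium and seems to have one port. I'll enlarge it to confirm.

```bash
cat > h.py <<'E'
import numpy as np,cv2
from rig import robot
def ray(n,u,v):
    i=robot.camera_info(n);K=i["intrinsics"];T=i["extrinsics"]
    d=T[:3,:3]@np.linalg.inv(K)@np.array([u,v,1.]);return T[:3,3],d
def onplane(n,u,v,z):
    o,d=ray(n,u,v);return (o+d*(z-o[2])/d[2])
def proj(n,p):
    i=robot.camera_info(n);K=i["intrinsics"];T=np.linalg.inv(i["extrinsics"])
    q=K@(T[:3,:3]@np.array(p)+T[:3,3]);return q[:2]/q[2]
def tri(u1,u2):
    o1,d1=ray("scene",*u1);o2,d2=ray("top",*u2)
    A=np.stack([d1,-d2],1);s=np.linalg.lstsq(A,o2-o1,rcond=None)[0]
    a=o1+d1*s[0];b=o2+d2*s[1];return (a+b)/2,np.linalg.norm(a-b)
E
python3 - <<'E'
import cv2,numpy as np
t=cv2.imread("pics/top0.png");s=cv2.imread("pics/scene0.png")
def c(im,x,y,w,h,k):return cv2.resize(im[y:y+h,x:x+w],None,fx=k,fy=k,interpolation=cv2.INTER_CUBIC)
a=c(t,370,150,66,66,6);b=c(t,265,100,66,110,5)
cv2.imwrite("pics/c_m.png",np.hstack([a,c(s,195,205,66,66,6)]))
cv2.imwrite("pics/c_p.png",np.hstack([b,c(s,290,235,80,110,5)]))
E
```

```text
(no output)
```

View pics/c_m.png

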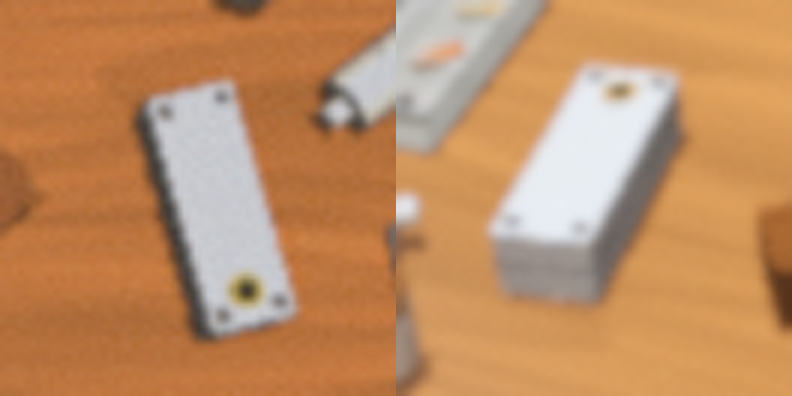

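View pics/c_p.png

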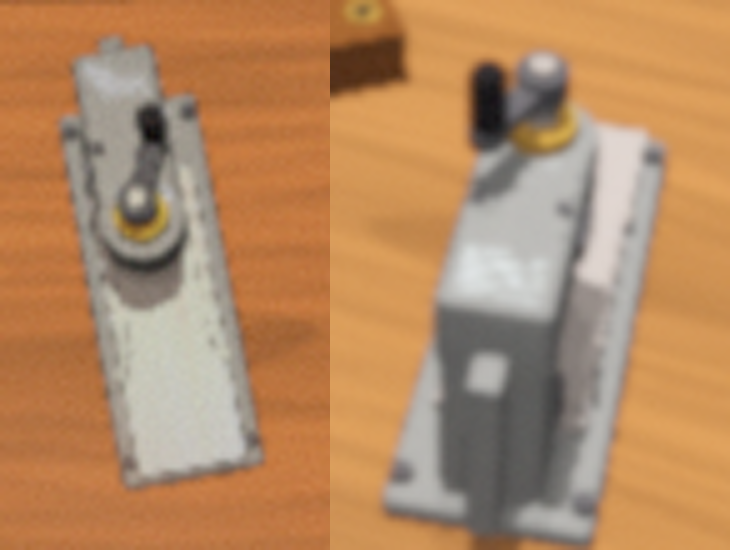

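The crop confirms it: the silvery block at top (405,185) has one brass-ringed port at (411,198), towards the robot. The press bed's infeed end is at about (304,195), and the crank knob at (295,124). Next I'll measure them.

```bash
python3 - <<'E'
from h import *
t=cv2.imread("pics/top0.png");s=cv2.imread("pics/scene0.png")
hsv=cv2.cvtColor(t,cv2.COLOR_BGR2HSV)
# mould
m=((hsv[...,1]<50)&(hsv[...,2]>140)).astype(np.uint8);
r=np.zeros_like(m);r[155:212,388:424]=m[155:212,388:424]
cs,_=cv2.findContours(r,0,2);c=max(cs,key=cv2.contourArea)
print("mould area",cv2.contourArea(c),cv2.minAreaRect(c))
P=np.array([onplane("top",u,v,.04)[:2] for u,v in c[:,0]],np.float32)
R=cv2.minAreaRect(P);print("world",R, cv2.boxPoints(R))
ys,xs=np.nonzero(r);W=np.array([onplane("top",u,v,.04)[:2] for u,v in zip(xs,ys)]);mu=W.mean(0);w,V=np.linalg.eigh(np.cov((W-mu).T));print("moment",mu,np.degrees(np.arctan2(V[1,1],V[0,1])),np.sqrt(12*w))
print("port",onplane("top",411.2,198.3,.04))
# press bright bed
b=((hsv[...,2]>165)&(hsv[...,1]<60)).astype(np.uint8)
r=np.zeros_like(b);r[140:205,275:325]=b[140:205,275:325]
cv2.imwrite("pics/bedmask.png",cv2.resize(np.hstack([t[95:205,265:330],cv2.merge([r*255]*3)[95:205,265:330]]),None,fx=5,fy=5,interpolation=cv2.INTER_NEAREST))
for v in range(160,196,4):
    print(v,[tuple(t[v,u]) [1] for u in range(280,324)])
# other side: scene mould
print("hub",onplane("top",292.6,140.5,.185),"bed end corners base",onplane("top",291,197,.02),onplane("top",317.4,192.4,.02))
E
```

```text
mould area 534.0 ((406.5354919433594, 184.3445281982422), (41.10901641845703, 14.405193328857422), 73.81079864501953)
world ((0.5139074921607971, -0.32775598764419556), (0.14026297628879547, 0.05001961067318916), 12.693233489990234) [[ 0.43999454 -0.3187675 ]
 [ 0.4509854  -0.36756462]
 [ 0.5878204  -0.3367445 ]
 [ 0.57682955 -0.28794736]]
moment [ 0.51596489 -0.32726048] -167.90226787648157 [0.05029981 0.13869822]
port [ 0.4648689  -0.34054685  0.04      ]
160 [np.uint8(113), np.uint8(116), np.uint8(115), np.uint8(126), np.uint8(150), np.uint8(154), np.uint8(169), np.uint8(190), np.uint8(183), np.uint8(149), np.uint8(133), np.uint8(122), np.uint8(118), np.uint8(119), np.uint8(123), np.uint8(121), np.uint8(135), np.uint8(151), np.uint8(174), np.uint8(184), np.uint8(193), np.uint8(197), np.uint8(199), np.uint8(200), np.uint8(200), np.uint8(197), np.uint8(195), np.uint8(184), np.uint8(161), np.uint8(157), np.uint8(154), np.uint8(132), np.uint8(117), np.uint8(119), np.uint8(120), np.uint8(120), np.uint8(120), np.uint8(121), np.uint8(118), np.uint8(122), np.uint8(118), np.uint8(123), np.
[... 4772 characters left out ...]
.uint8(117), np.uint8(119), np.uint8(116), np.uint8(112), np.uint8(103), np.uint8(115), np.uint8(152), np.uint8(189), np.uint8(193), np.uint8(192), np.uint8(193), np.uint8(192), np.uint8(194), np.uint8(194), np.uint8(194), np.uint8(194), np.uint8(189), np.uint8(188), np.uint8(187), np.uint8(186), np.uint8(185), np.uint8(172), np.uint8(154), np.uint8(142), np.uint8(141), np.uint8(149), np.uint8(144), np.uint8(130), np.uint8(128), np.uint8(130), np.uint8(123), np.uint8(110), np.uint8(119), np.uint8(122), np.uint8(118), np.uint8(123), np.uint8(123), np.uint8(125)]
hub [0.63719113 0.04897135 0.185     ] bed end corners base [0.48373489 0.06997118 0.02      ] [ 0.49722583 -0.02186477  0.02      ]
```

View pics/bedmask.png

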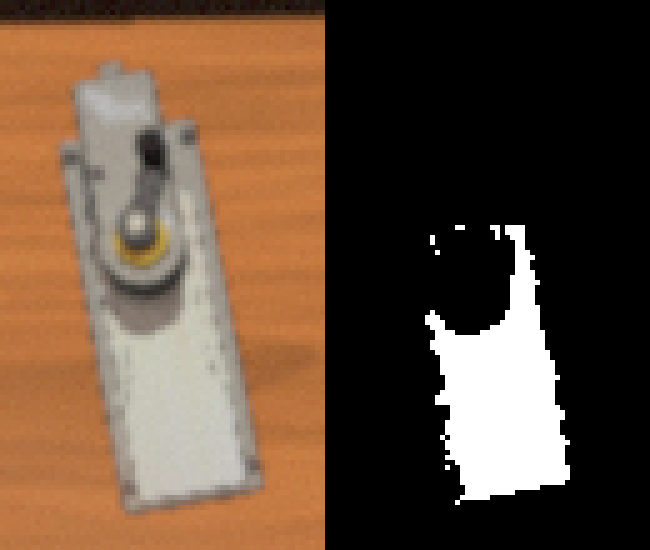

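```bash
python3 - <<'E'
from h import *
t=cv2.GaussianBlur(cv2.imread("pics/top0.png"),(3,3),0.6);s=cv2.imread("pics/scene0.png")
g=t[...,1].astype(float)
sat=cv2.cvtColor(t,cv2.COLOR_BGR2HSV)[...,1].astype(float)
def cross(row,th,u0,step):
    u=u0
    while (row[u]-th)*(row[u0]-th)>0:u+=step
    a,b=row[u-step],row[u];return u-step+step*(th-a)/(b-a)
L,R,LB,RB=[],[],[],[]
for v in range(166,188):
    L.append((cross(g[v],174,300,-1),v));R.append((cross(g[v],174,300,1),v))
    LB.append((cross(sat[v],80,300,-1),v));RB.append((cross(sat[v],80,300,1),v))
def line(pts,z):
    P=np.array([onplane("top",u,v,z)[:2] for u,v in pts]);k=np.polyfit(P[:,0],P[:,1],1);res=np.polyval(k,P[:,0])-P[:,1];
    ok=abs(res)<2*res.std();k=np.polyfit(P[ok,0],P[ok,1],1);return k,res.std()
for n,a,b,z in(("bed",L,R,.022),("base",LB,RB,.018)):
    (ka,sa),(kb,sb)=line(a,z),line(b,z)
    print(n,np.degrees(np.arctan([ka[0],kb[0]])),"std",sa,sb,"mid at x=.5,.55,.64",[(np.polyval(ka,x)+np.polyval(kb,x))/2 for x in(.5,.55,.64)],"width",(np.polyval(ka,.55)-np.polyval(kb,.55))*np.cos(np.arctan(ka[0])))
E=[]
for u in range(296,310):
    c=g[:,u];E.append((u,cross(c,165,180,1)))
P=np.array([onplane("top",u,v,.022)[:2] for u,v in E]);k=np.polyfit(P[:,1],P[:,0],1);print("end",k,np.degrees(np.arctan(k[0])),[np.polyval(k,y) for y in(0.02,.03)])
for nm,im,box in(("top",t,(280,112,30,45)),("scene",s,(305,235,45,60))):
    x,y,w,h=box;cv2.imwrite(f"pics/hub_{nm}.png",cv2.resize(im[y:y+h,x:x+w],None,fx=12,fy=12,interpolation=cv2.INTER_NEAREST)[:600])
E
```

```text
bed [6.71524953 7.41802803] std 0.0008159152950781165 0.0007560840351635713 mid at x=.5,.55,.64 [np.float64(0.02988575009349298), np.float64(0.03608425334439806), np.float64(0.047241559196027204)] width 0.07427683307898438
base [9.59553548 8.08879805] std 0.00014334153249212885 0.0002796044610444355 mid at x=.5,.55,.64 [np.float64(0.028747892765089968), np.float64(0.03652736279833115), np.float64(0.05053040885816527)] width 0.09677582523068655
end [-0.15583097  0.50141525] -8.8572209920641 [np.float64(0.49829863305463007), np.float64(0.49674032338873064)]
```

View pics/hub_top.png

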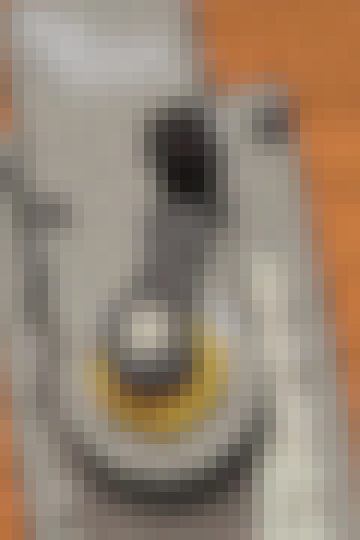

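View pics/hub_scene.png

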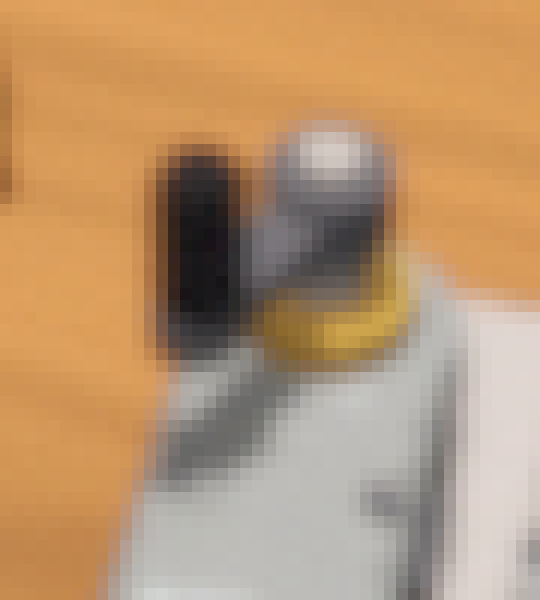

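```bash
python3 - <<'E'
from h import *
t=cv2.GaussianBlur(cv2.imread("pics/top0.png"),(3,3),0.6)
sat=cv2.cvtColor(t,cv2.COLOR_BGR2HSV)[...,1].astype(float)
def cross(row,th,u0,step):
    u=u0
    while (row[u]-th)*(row[u0]-th)>0:u+=step
    a,b=row[u-step],row[u];return u-step+step*(th-a)/(b-a)
def line(P):
    k=np.polyfit(P[:,0],P[:,1],1)
    for _ in range(3):
        res=abs(np.polyval(k,P[:,0])-P[:,1]);ok=res<max(2*np.median(res),2e-4);k=np.polyfit(P[ok,0],P[ok,1],1)
    return k,np.median(res),P[ok].shape
for z in (.005,.015):
  A=np.array([onplane("top",cross(sat[v],80,296 if v<160 else 302,-1),v,z)[:2] for v in range(128,192)])
  B=np.array([onplane("top",cross(sat[v],80,299 if v<160 else 302,1),v,z)[:2] for v in range(128,188)])
  ka,kb=line(A),line(B);print(z,ka,kb,np.degrees(np.arctan([ka[0][0],kb[0][0]])),[(np.polyval(ka[0],x)+np.polyval(kb[0],x))/2 for x in(.5,.55,.64)])
print("hub top",tri((332.0,247.4),(291.9,139.8)),"knob",tri((321.2,248.3),(294.4,122.4)))
E
```

```text
0.005 (array([ 0.16380868, -0.00371026]), np.float64(0.00023331378921381124), (48, 2)) (array([ 0.16284435, -0.10236512]), np.float64(0.00017159981659384954), (46, 2)) [9.30292368 9.24910737] [np.float64(0.02862557122719757), np.float64(0.03679189687907101), np.float64(0.05149128305244318)]
0.015 (array([ 0.16380868, -0.00432191]), np.float64(0.00023153585573425922), (48, 2)) (array([ 0.16284435, -0.10222275]), np.float64(0.0001702921653828661), (46, 2)) [9.30292368 9.24910737] [np.float64(0.028390925704244986), np.float64(0.036557251356118425), np.float64(0.051256637529490584)]
hub top (array([0.64027562, 0.05043827, 0.18320039]), np.float64(0.0016724857679766493)) knob (array([0.68585892, 0.04006166, 0.21273432]), np.float64(0.0009684574848973933))
```

Yaw estimates agree at 9.27°. The press axis is at about (0.642, 0.052), and the knob is at about −13° in world terms with its top at z≈0.213. The mould centre is at (0.5145, −0.3275), yaw 12.4°. Now I'll work out the first move.

```bash
cat >> h.py <<'E'
from scipy.spatial.transform import Rotation as Ro
PO=np.array([.642,.0519]);PY=np.radians(9.27)
def pw(x,y=0):
    c,s=np.cos(PY),np.sin(PY);return np.array([PO[0]+c*x-s*y,PO[1]+s*x+c*y])
def wp(p):
    c,s=np.cos(PY),np.sin(PY);d=np.array(p)[:2]-PO;return np.array([c*d[0]+s*d[1],-s*d[0]+c*d[1]])
def Rt():
    q=robot.sense()["orientation"];return Ro.from_quat([q[1],q[2],q[3],q[0]]).as_matrix()
def st():
    s=robot.sense();R=Rt()
    print("t%.2f"%s["time_s"],"pos",s["position"].round(4),"press",wp(s["position"]).round(4),"F",s["force"].round(2),"w%.4f"%s["grip_width"],"toolx",R[:,0].round(3),"tooly yaw",np.degrees(np.arctan2(R[1,1],R[0,1])).round(2),"q",s["qpos"].round(2))
def go(p,yaw=None):
    """p world; yaw deg of press/mould x; tool y parallel to its y"""
    s=robot.sense();R=Rt();d=np.array(p)-s["position"]
    tw=0
    if yaw is not None:
        cur=np.degrees(np.arctan2(R[1,1],R[0,1]));tw=((yaw+90-cur+90)%180)-90
    print("world d",d.round(4),"tool shift (before twist)",(R.T@d).round(4),"twist rad",-np.radians(tw).round(4))
    R2=Ro.from_rotvec([0,0,np.radians(tw)]).as_matrix()@R
    print(" tool shift after twist",(R2.T@d).round(4))
E
python3 - <<'E'
from h import *
st();print(Rt().round(3));go((.490,-.3329,.1),12.4)
E
```

```text
t0.10 pos [0.2546 0.5975 0.2383] press [-0.2944  0.6009] F [1.14 0.26 0.94] w0.0856 toolx [-0.001 -0.002 -1.   ] tooly yaw 66.92 q [-1.15  0.32 -0.07  1.45  0.02  1.37 -0.06]
[[-0.001  0.392  0.92 ]
 [-0.002  0.92  -0.392]
 [-1.    -0.002  0.   ]]
world d [ 0.2354 -0.9304 -0.1383] tool shift (before twist) [ 0.1397 -0.7635  0.5812] twist rad -0.6192
 tool shift after twist [ 0.14   -0.959   0.0301]
```

step_arm(moves=[{"ty": -0.027, "tz": 0.035, "fingers": -1}, {"ty": -0.027, "tz": 0.035}, {"ty": -0.027, "tz": 0.035}, {"ty": -0.027, "tz": 0.035}, {"ty": -0.027, "tz": 0.035}, {"ty": -0.027, "tz": 0.035}, {"ty": -0.027, "tz": 0.035}, {"ty": -0.027, "tz": 0.035}, {"ty": -0.027, "tz": 0.035}])

```text
$.moves[0]: bad value
```

step_arm(moves=[{"ty": -0.043, "tz": 0.022}, {"ty": -0.043, "tz": 0.022}, {"ty": -0.043, "tz": 0.022}, {"ty": -0.043, "tz": 0.022}, {"ty": -0.043, "tz": 0.022}, {"ty": -0.043, "tz": 0.022}, {"ty": -0.043, "tz": 0.022}, {"ty": -0.043, "tz": 0.022}, {"ty": -0.043, "tz": 0.022}, {"ty": -0.043, "tz": 0.022}, {"ty": -0.043, "tz": 0.022}, {"ty": -0.043, "tz": 0.022}])

```text
$.moves[0]: bad value
```

step_arm(moves=[{"twist": -0.125}, {"twist": -0.125}, {"twist": -0.125}, {"twist": -0.125}, {"twist": -0.119}, {}])

```text
$.moves[0]: bad value
```

```bash
python3 - <<'E'
from h import *
st();go((.490,-.3329,.018),12.4)
cv2.imwrite("pics/top1.png",robot.capture("top")[:,:,::-1])
E
```

```text
t0.10 pos [0.2546 0.5975 0.2383] press [-0.2944  0.6009] F [1.14 0.26 0.94] w0.0856 toolx [-0.001 -0.002 -1.   ] tooly yaw 66.92 q [-1.15  0.32 -0.07  1.45  0.02  1.37 -0.06]
world d [ 0.2354 -0.9304 -0.2203] tool shift (before twist) [ 0.2217 -0.7633  0.5812] twist rad -0.6192
 tool shift after twist [ 0.222  -0.9589  0.0301]
```

step_arm(moves=[{"tx": 0, "ty": -0.027, "tz": 0.035, "twist": 0, "fingers": -1}, {"tx": 0, "ty": -0.027, "tz": 0.035, "twist": 0, "fingers": -1}, {"tx": 0, "ty": -0.027, "tz": 0.035, "twist": 0, "fingers": -1}, {"tx": 0, "ty": -0.027, "tz": 0.035, "twist": 0, "fingers": -1}, {"tx": 0, "ty": -0.027, "tz": 0.035, "twist": 0, "fingers": -1}, {"tx": 0, "ty": -0.027, "tz": 0.035, "twist": 0, "fingers": -1}, {"tx": 0, "ty": -0.027, "tz": 0.035, "twist": 0, "fingers": -1}, {"tx": 0, "ty": -0.027, "tz": 0.035, "twist": 0, "fingers": -1}, {"tx": 0, "ty": -0.027, "tz": 0.035, "twist": 0, "fingers": -1}])

```text
time_s: 1.05
position: [0.4498, 0.2491, 0.2392]
orientation: [0.693, 0.142, 0.693, -0.141]
force: [0.5, 0.2, 0.1]
grip_width: 0.0854
```

step_arm(moves=[{"tx": 0, "ty": -0.043, "tz": 0.022, "twist": 0, "fingers": -1}, {"tx": 0, "ty": -0.043, "tz": 0.022, "twist": 0, "fingers": -1}, {"tx": 0, "ty": -0.043, "tz": 0.022, "twist": 0, "fingers": -1}, {"tx": 0, "ty": -0.043, "tz": 0.022, "twist": 0, "fingers": -1}, {"tx": 0, "ty": -0.043, "tz": 0.022, "twist": 0, "fingers": -1}, {"tx": 0, "ty": -0.043, "tz": 0.022, "twist": 0, "fingers": -1}, {"tx": 0, "ty": -0.043, "tz": 0.022, "twist": 0, "fingers": -1}, {"tx": 0, "ty": -0.043, "tz": 0.022, "twist": 0, "fingers": -1}, {"tx": 0, "ty": -0.043, "tz": 0.022, "twist": 0, "fingers": -1}, {"tx": 0, "ty": -0.043, "tz": 0.022, "twist": 0, "fingers": -1}, {"tx": 0, "ty": -0.043, "tz": 0.022, "twist": 0, "fingers": -1}, {"tx": 0, "ty": -0.043, "tz": 0.022, "twist": 0, "fingers": -1}])

```text
time_s: 2.25
position: [0.49, -0.3288, 0.2394]
orientation: [0.693, 0.141, 0.693, -0.141]
force: [-0.0, -0.2, 0.2]
grip_width: 0.0851
```

step_arm(moves=[{"tx": 0.01, "ty": 0, "tz": 0, "twist": -0.124, "fingers": -1}, {"tx": 0.02, "ty": 0, "tz": 0, "twist": -0.124, "fingers": -1}, {"tx": 0.03, "ty": 0, "tz": 0, "twist": -0.124, "fingers": -1}, {"tx": 0.03, "ty": 0, "tz": 0, "twist": -0.124, "fingers": -1}, {"tx": 0.03, "ty": 0, "tz": 0, "twist": -0.123, "fingers": -1}, {"tx": 0, "ty": 0, "tz": 0, "twist": 0, "fingers": -1}])

```text
time_s: 2.85
position: [0.4872, -0.3252, 0.115]
orientation: [0.7, -0.075, 0.705, 0.078]
force: [-0.2, 0.9, 0.2]
grip_width: 0.0849
```

```bash
python3 - <<'E'
from h import *
st();go((.490,-.3329,.018),12.4)
a=robot.capture("top")[:,:,::-1];b=robot.capture("scene")[:,:,::-1]
cv2.imwrite("pics/v1.png",np.hstack([cv2.resize(a[130:250,350:450],None,fx=4,fy=4),cv2.resize(b[150:270,180:280],None,fx=4,fy=4)]))
E
```

```text
t2.85 pos [ 0.4872 -0.3252  0.115 ] press [-0.2135 -0.3472] F [-0.15  0.89  0.17] w0.0849 toolx [-0.008  0.004 -1.   ] tooly yaw 102.41 q [-0.02  0.33  0.68  1.78 -0.23  1.12  2.51]
world d [ 0.0028 -0.0077 -0.097 ] tool shift (before twist) [ 0.097  -0.0087  0.0017] twist rad 0.0001
 tool shift after twist [ 0.097  -0.0087  0.0017]
```

View pics/v1.png

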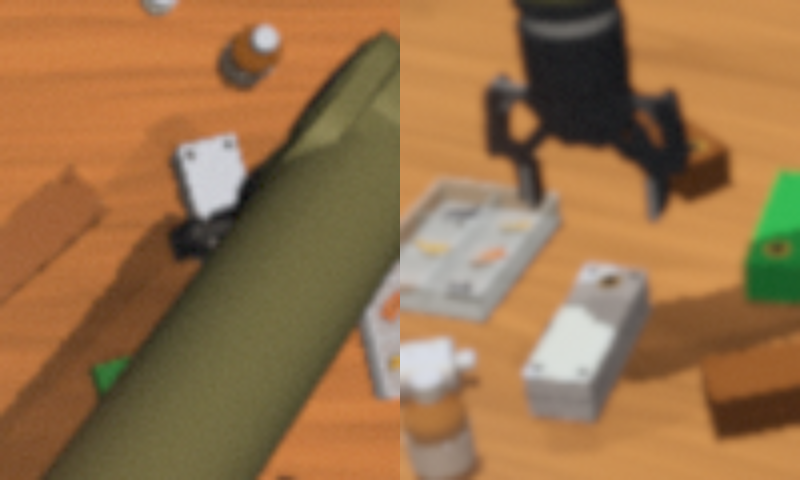

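The top view shows the gripper behind the mould at about crop (215,230). The mould itself is undisturbed, and nothing lies between the fingers and it. I'll narrow the jaws to about 64 mm, centre and descend.

step_arm(moves=[{"tx": 0.02, "ty": -0.0087, "tz": 0.0017, "twist": 0, "fingers": -0.5}, {"tx": 0.02, "ty": 0, "tz": 0, "twist": 0, "fingers": -0.5}, {"tx": 0, "ty": 0, "tz": 0, "twist": 0, "fingers": -0.5}])

```text
time_s: 3.25
position: [0.4932, -0.3351, 0.079]
orientation: [0.703, -0.075, 0.704, 0.076]
force: [-0.1, 0.2, -0.1]
grip_width: 0.064
```

```bash
python3 - <<'E'
from h import *
st();go((.490,-.3329,.018),12.4)
for p in((437,188),(437,185),(471,182)): print(onplane("top",*p,.028))
E
```

```text
t3.25 pos [ 0.4932 -0.3351  0.079 ] press [-0.2092 -0.3579] F [-0.11  0.16 -0.07] w0.0640 toolx [-0.001  0.001 -1.   ] tooly yaw 102.27 q [ 0.01  0.39  0.66  1.79 -0.27  1.06  2.55]
world d [-0.0032  0.0022 -0.061 ] tool shift (before twist) [ 0.061   0.0027 -0.0026] twist rad -0.0022
 tool shift after twist [ 0.061   0.0027 -0.0026]
[ 0.49960212 -0.43449891  0.028     ]
[ 0.51006968 -0.43527601  0.028     ]
[ 0.51719907 -0.55323619  0.028     ]
```

step_arm(moves=[{"tx": 0.02, "ty": 0.0025, "tz": -0.002, "twist": 0, "fingers": -0.5}, {"tx": 0.02, "ty": 0, "tz": 0, "twist": 0, "fingers": -0.5}, {"tx": 0.015, "ty": 0, "tz": 0, "twist": 0, "fingers": -0.5}, {"tx": 0.006, "ty": 0, "tz": 0, "twist": 0, "fingers": -0.5}, {"tx": 0, "ty": 0, "tz": 0, "twist": 0, "fingers": -0.5}])

```text
time_s: 3.75
position: [0.4912, -0.3333, 0.0185]
orientation: [0.703, -0.076, 0.703, 0.076]
force: [-0.5, 0.1, -0.2]
grip_width: 0.0638
```

```bash
python3 - <<'E'
from h import *
st();go((.490,-.3329,.018),12.4)
b=robot.capture("scene")[:,:,::-1]
cv2.imwrite("pics/v2.png",cv2.resize(b[180:270,180:280],None,fx=6,fy=6))
E
```

```text
t3.75 pos [ 0.4912 -0.3333  0.0185] press [-0.2109 -0.3559] F [-0.46  0.06 -0.18] w0.0638 toolx [-0.  0. -1.] tooly yaw 102.37 q [ 0.04  0.47  0.62  1.83 -0.33  0.95  2.59]
world d [-0.0012  0.0004 -0.0005] tool shift (before twist) [ 0.0005  0.0007 -0.0011] twist rad -0.0005
 tool shift after twist [ 0.0005  0.0007 -0.0011]
```

View pics/v2.png

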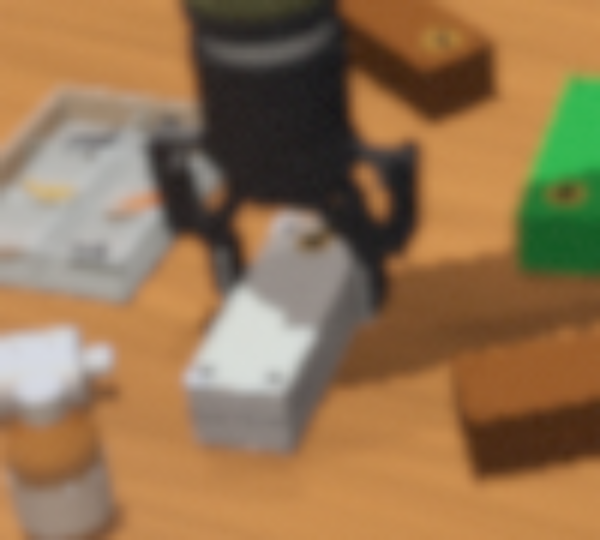

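The jaws straddle the mould (crop 240–370), so I'll close on it.

step_arm(moves=[{"tx": 0, "ty": 0, "tz": 0, "twist": 0, "fingers": 1}, {"tx": 0, "ty": 0, "tz": 0, "twist": 0, "fingers": 1}, {"tx": 0, "ty": 0, "tz": 0, "twist": 0, "fingers": 1}, {"tx": 0, "ty": 0, "tz": 0, "twist": 0, "fingers": 1}, {"tx": 0, "ty": 0, "tz": 0, "twist": 0, "fingers": 1}, {"tx": -0.01, "ty": 0, "tz": 0, "twist": 0, "fingers": 1}, {"tx": -0.03, "ty": 0, "tz": 0, "twist": 0, "fingers": 1}, {"tx": -0.04, "ty": 0, "tz": 0, "twist": 0, "fingers": 1}, {"tx": -0.04, "ty": 0, "tz": 0, "twist": 0, "fingers": 1}, {"tx": 0, "ty": 0, "tz": 0, "twist": 0, "fingers": 1}], squeeze=70)

```text
time_s: 4.8
position: [0.4933, -0.3352, 0.1434]
orientation: [0.706, -0.078, 0.7, 0.075]
force: [1.5, -1.2, -6.6]
grip_width: 0.0486
```

```bash
python3 - <<'E'
from h import *
st();
T=pw(-.182);print(T);go((*T,.14),9.27)
a=robot.capture("top")[:,:,::-1];b=robot.capture("scene")[:,:,::-1]
cv2.imwrite("pics/v3.png",np.hstack([cv2.resize(a[130:250,350:450],None,fx=4,fy=4),cv2.resize(b[150:270,180:280],None,fx=4,fy=4)]))
E
```

```text
t4.80 pos [ 0.4933 -0.3352  0.1434] press [-0.2091 -0.3581] F [ 1.49 -1.18 -6.58] w0.0486 toolx [ 0.008 -0.004 -1.   ] tooly yaw 102.37 q [-0.02  0.31  0.69  1.74 -0.22  1.16  2.51]
[0.46237688 0.02258215]
world d [-0.0309  0.3578 -0.0034] tool shift (before twist) [0.0019 0.3561 0.0465] twist rad 0.0542
 tool shift after twist [0.0018 0.3581 0.0271]
```

View pics/v3.png

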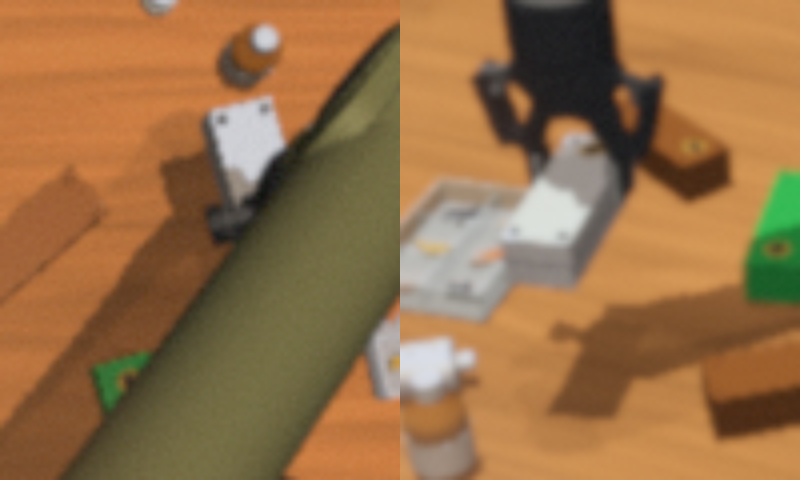

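The mould is lifted level in the jaws, with a wrist force of −6.6 N that matches its weight. I'll carry it over to the press mouth.

step_arm(moves=[{"tx": 0, "ty": 0.03, "tz": 0.004, "twist": 0.007, "fingers": 1}, {"tx": 0, "ty": 0.045, "tz": 0.006, "twist": 0.007, "fingers": 1}, {"tx": 0, "ty": 0.045, "tz": 0.006, "twist": 0.007, "fingers": 1}, {"tx": 0, "ty": 0.045, "tz": 0.006, "twist": 0.007, "fingers": 1}, {"tx": 0, "ty": 0.045, "tz": 0.005, "twist": 0.007, "fingers": 1}, {"tx": 0, "ty": 0.045, "tz": 0.004, "twist": 0.007, "fingers": 1}, {"tx": 0, "ty": 0.045, "tz": 0.003, "twist": 0.007, "fingers": 1}, {"tx": 0, "ty": 0.04, "tz": 0.002, "twist": 0.005, "fingers": 1}, {"tx": 0, "ty": 0.017, "tz": 0, "twist": 0, "fingers": 1}, {"tx": 0, "ty": 0, "tz": 0, "twist": 0, "fingers": 1}, {"tx": 0, "ty": 0, "tz": 0, "twist": 0, "fingers": 1}])

```text
time_s: 6.0
position: [0.4569, 0.0238, 0.136]
orientation: [0.703, -0.058, 0.707, 0.057]
force: [0.1, -0.3, -7.5]
grip_width: 0.0485
```

```bash
python3 - <<'E'
from h import *
st();
T=pw(-.182);go((*T,.06),9.27)
a=robot.capture("top")[:,:,::-1];b=robot.capture("scene")[:,:,::-1]
cv2.imwrite("pics/v4.png",np.hstack([cv2.resize(a[100:220,260:360],None,fx=4,fy=4),cv2.resize(b[180:300,280:380],None,fx=4,fy=4)]))
E
```

```text
t6.00 pos [0.4569 0.0238 0.136 ] press [-0.1872  0.0021] F [ 0.14 -0.28 -7.52] w0.0485 toolx [-0.005 -0.002 -1.   ] tooly yaw 99.36 q [-0.54 -0.02  0.42  2.05  0.01  1.11  1.62]
world d [ 0.0055 -0.0012 -0.076 ] tool shift (before twist) [ 0.0759 -0.002   0.0056] twist rad 0.0015
 tool shift after twist [ 0.0759 -0.002   0.0056]
```

View pics/v4.png

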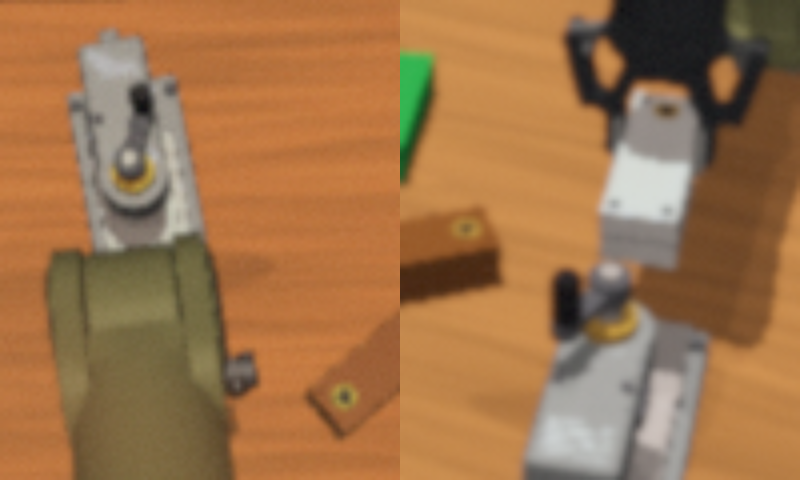

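step_arm(moves=[{"tx": 0.02, "ty": -0.002, "tz": 0.005, "twist": 0, "fingers": 1}, {"tx": 0.03, "ty": 0, "tz": 0, "twist": 0, "fingers": 1}, {"tx": 0.025, "ty": 0, "tz": 0, "twist": 0, "fingers": 1}, {"tx": 0.012, "ty": 0, "tz": 0, "twist": 0, "fingers": 1}, {"tx": 0, "ty": 0, "tz": 0, "twist": 0, "fingers": 1}, {"tx": 0, "ty": 0, "tz": 0, "twist": 0, "fingers": 1}])

```text
time_s: 6.7
position: [0.465, 0.0225, 0.0519]
orientation: [0.705, -0.057, 0.704, 0.057]
force: [0.4, 0.3, -7.4]
grip_width: 0.0492
```

```bash
python3 - <<'E'
from h import *
st();
T=pw(-.182);go((*T,.042),9.27)
b=robot.capture("scene")[:,:,::-1]
cv2.imwrite("pics/v5.png",cv2.resize(b[190:330,290:370],None,fx=4.2,fy=4.2,interpolation=cv2.INTER_CUBIC))
# predicted pixels of mould top corners inner end if centred
for z in(.067,): print([proj("scene",(*wq,z)).round(1) for wq in (pw(-.087,.025),pw(-.087,-.025))])
E
```

```text
t6.70 pos [0.465  0.0225 0.0519] press [-0.1794 -0.0005] F [ 0.35  0.29 -7.4 ] w0.0492 toolx [ 0.001 -0.    -1.   ] tooly yaw 99.24 q [-0.52  0.12  0.44  2.11 -0.06  0.92  1.68]
world d [-0.0027  0.0001 -0.0099] tool shift (before twist) [ 0.0099  0.0005 -0.0026] twist rad -0.0005
 tool shift after twist [ 0.0099  0.0005 -0.0026]
[array([346.5, 262.5]), array([327.9, 259.8])]
```

View pics/v5.png

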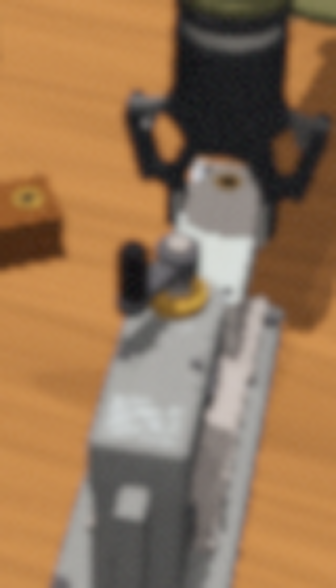

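```bash
python3 - <<'E'
from h import *
b=robot.capture("scene")[:,:,::-1]
k=12
im=cv2.resize(b[238:288,318:368],None,fx=k,fy=k,interpolation=cv2.INTER_CUBIC)
def mark(p,c):
    u,v=proj("scene",p);cv2.circle(im,(int((u-318+.5)*k),int((v-238+.5)*k)),3,c,-1)
zt=.0519-.0185+.04
for x in(-.084,-.14):
  for y in(.025,-.025):
    mark((*pw(x,y),zt),(0,0,255)); mark((*pw(x,y),zt-.04),(0,255,0))
for y in(.038,-.038): mark((*pw(-.148,y),.022),(255,0,0)); mark((*pw(.067,y),.022),(255,0,0))
for x,y in((-.079,.0345),(-.06,.028),(.06,.028)): mark((*pw(x,y),.028),(255,0,255))
for y in(.05,):
  for x in(-.1,0,.05): mark((*pw(x,y),.018),(0,255,255))
cv2.imwrite("pics/v6.png",im)
E
```

```text
(no output)
```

View pics/v6.png

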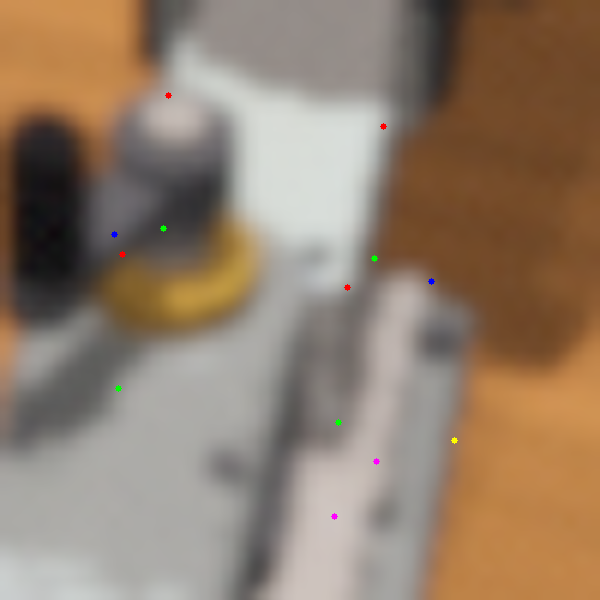

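The overlay shows the mould's right top edge about 0.7 px towards +y of my prediction, and the press about 0–0.5 px towards −y. So I'll shift about 1.5 mm towards −y, then lower to just above the bed.

step_arm(moves=[{"tx": 0.005, "ty": -0.0015, "tz": -0.0025, "twist": 0, "fingers": 1}, {"tx": 0.004, "ty": 0, "tz": 0, "twist": 0, "fingers": 1}, {"tx": 0, "ty": 0, "tz": 0, "twist": 0, "fingers": 1}, {"tx": 0, "ty": 0, "tz": 0, "twist": 0, "fingers": 1}, {"tx": 0, "ty": 0, "tz": 0, "twist": 0, "fingers": 1}])

```text
time_s: 7.3
position: [0.4621, 0.0212, 0.0424]
orientation: [0.705, -0.057, 0.705, 0.057]
force: [0.8, 0.0, -7.4]
grip_width: 0.0489
```

```bash
python3 - <<'E'
from h import *
st()
E
```

```text
t7.30 pos [0.4621 0.0212 0.0424] press [-0.1825 -0.0013] F [ 0.77  0.05 -7.45] w0.0489 toolx [ 0.  0. -1.] tooly yaw 99.3 q [-0.52  0.13  0.44  2.13 -0.07  0.9   1.69]
```

step_arm(moves=[{"tx": 0.0015, "ty": 0, "tz": 0, "twist": 0, "fingers": 1}, {"tx": 0, "ty": 0, "tz": 0, "twist": 0, "fingers": 1}, {"tx": 0, "ty": 0, "tz": 0, "twist": 0, "fingers": 1}])

```text
time_s: 7.6
position: [0.4623, 0.0213, 0.0417]
orientation: [0.705, -0.057, 0.705, 0.057]
force: [-6.1, -0.4, 4.0]
grip_width: 0.0491
```

step_arm(moves=[{"tx": -0.001, "ty": 0, "tz": 0, "twist": 0, "fingers": 1}, {"tx": 0, "ty": 0, "tz": 0.006, "twist": 0, "fingers": 1}, {"tx": 0, "ty": 0, "tz": 0.006, "twist": 0, "fingers": 1}, {"tx": 0, "ty": 0, "tz": 0, "twist": 0, "fingers": 1}])

```text
time_s: 8.0
position: [0.4753, 0.0233, 0.0419]
orientation: [0.706, -0.057, 0.704, 0.057]
force: [-0.3, 0.1, -5.6]
grip_width: 0.049
```

```bash
python3 - <<'E'
from h import *
st();print(robot.sense()["moment"])
E
```

```text
t8.00 pos [0.4753 0.0233 0.0419] press [-0.1691 -0.0014] F [-0.3   0.12 -5.64] w0.0490 toolx [ 0.002 -0.    -1.   ] tooly yaw 99.31 q [-0.51  0.16  0.43  2.1  -0.08  0.9   1.7 ]
[-0.07259891 -0.14008258  0.03172889]
```

step_arm(moves=[{"tx": 0, "ty": 0, "tz": 0.006, "twist": 0, "fingers": 1}, {"tx": 0, "ty": 0, "tz": 0.006, "twist": 0, "fingers": 1}, {"tx": 0, "ty": 0, "tz": 0.004, "twist": 0, "fingers": 1}, {"tx": 0, "ty": 0, "tz": 0, "twist": 0, "fingers": 1}])

```text
time_s: 8.4
position: [0.4906, 0.0257, 0.0418]
orientation: [0.705, -0.057, 0.704, 0.057]
force: [-0.6, -0.4, -4.3]
grip_width: 0.0491
```

step_arm(moves=[{"tx": 0, "ty": 0, "tz": 0.005, "twist": 0, "fingers": 1}, {"tx": 0, "ty": 0, "tz": 0.006, "twist": 0, "fingers": 1}, {"tx": 0, "ty": 0, "tz": 0.006, "twist": 0, "fingers": 1}, {"tx": 0, "ty": 0, "tz": 0, "twist": 0, "fingers": 1}])

```text
time_s: 8.8
position: [0.5076, 0.0286, 0.0418]
orientation: [0.705, -0.057, 0.704, 0.057]
force: [0.7, -0.0, -2.5]
grip_width: 0.0486
```

```bash
python3 - <<'E'
from h import *
st();print(robot.sense()["moment"])
b=robot.capture("scene")[:,:,::-1]
cv2.imwrite("pics/v7.png",cv2.resize(b[215:295,300:380],None,fx=7,fy=7,interpolation=cv2.INTER_CUBIC))
E
```

```text
t8.80 pos [0.5076 0.0286 0.0418] press [-0.1364 -0.0013] F [ 0.71 -0.01 -2.52] w0.0486 toolx [ 0.002 -0.    -1.   ] tooly yaw 99.31 q [-0.5   0.23  0.43  2.02 -0.12  0.91  1.73]
[-0.01901005 -0.18649906  0.03399381]
```

View pics/v7.png

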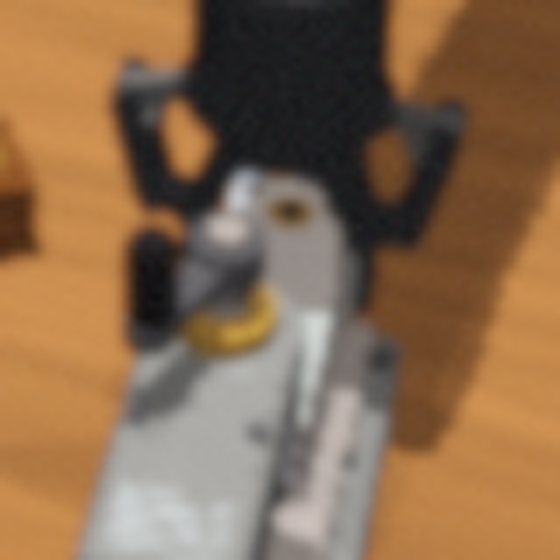

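The mould's nose is inside the rails with no side load, so I'll slide on.

step_arm(moves=[{"tx": 0, "ty": 0, "tz": 0.006, "twist": 0, "fingers": 1}, {"tx": 0, "ty": 0, "tz": 0.008, "twist": 0, "fingers": 1}, {"tx": 0, "ty": 0, "tz": 0.008, "twist": 0, "fingers": 1}, {"tx": 0, "ty": 0, "tz": 0.006, "twist": 0, "fingers": 1}, {"tx": 0, "ty": 0, "tz": 0, "twist": 0, "fingers": 1}])

```text
time_s: 9.35
position: [0.5353, 0.0332, 0.0418]
orientation: [0.705, -0.057, 0.704, 0.057]
force: [1.6, 0.6, -3.6]
grip_width: 0.0485
```

step_arm(moves=[{"tx": 0, "ty": 0, "tz": 0.006, "twist": 0, "fingers": 1}, {"tx": 0, "ty": 0, "tz": 0.008, "twist": 0, "fingers": 1}, {"tx": 0, "ty": 0, "tz": 0.008, "twist": 0, "fingers": 1}, {"tx": 0, "ty": 0, "tz": 0.004, "twist": 0, "fingers": 1}, {"tx": 0, "ty": 0, "tz": 0, "twist": 0, "fingers": 1}])

```text
time_s: 9.85
position: [0.5604, 0.0372, 0.0418]
orientation: [0.705, -0.057, 0.704, 0.057]
force: [-0.7, -0.7, -2.4]
grip_width: 0.0486
```

```bash
python3 - <<'E'
from h import *
st();print(robot.sense()["moment"])
E
```

```text
t9.85 pos [0.5604 0.0372 0.0418] press [-0.0829 -0.0013] F [-0.68 -0.65 -2.41] w0.0486 toolx [ 0.001 -0.    -1.   ] tooly yaw 99.31 q [-0.48  0.33  0.42  1.9  -0.16  0.95  1.75]
[-0.10279681  0.15608742 -0.01907075]
```

step_arm(moves=[{"tx": 0.0006, "ty": 0, "tz": 0, "twist": 0, "fingers": 1}, {"tx": 0, "ty": 0, "tz": 0, "twist": 0, "fingers": -0.35}, {"tx": 0, "ty": 0, "tz": 0, "twist": 0, "fingers": -0.45}, {"tx": 0, "ty": 0, "tz": 0, "twist": 0, "fingers": -0.45}, {"tx": 0, "ty": 0, "tz": 0, "twist": 0, "fingers": -0.45}, {"tx": -0.02, "ty": 0, "tz": 0, "twist": 0, "fingers": -0.45}, {"tx": -0.025, "ty": 0, "tz": 0, "twist": 0, "fingers": -0.45}, {"tx": 0, "ty": 0, "tz": -0.03, "twist": 0, "fingers": -0.45}, {"tx": 0, "ty": 0, "tz": -0.04, "twist": 0, "fingers": -0.45}, {"tx": 0, "ty": 0, "tz": 0, "twist": 0, "fingers": 1}, {"tx": 0, "ty": 0, "tz": 0, "twist": 0, "fingers": 1}, {"tx": 0, "ty": 0, "tz": 0, "twist": 0, "fingers": 1}])

```text
time_s: 11.05
position: [0.492, 0.0261, 0.0868]
orientation: [0.706, -0.057, 0.704, 0.057]
force: [0.6, -0.6, 0.5]
grip_width: 0.0187
```

```bash
python3 - <<'E'
from h import *
st();go((*pw(-.155,0),.046))
b=robot.capture("scene")[:,:,::-1]
cv2.imwrite("pics/v8.png",cv2.resize(b[215:305,300:380],None,fx=7,fy=6.6,interpolation=cv2.INTER_CUBIC))
E
```

```text
t11.05 pos [0.492  0.0261 0.0868] press [-0.1522 -0.0013] F [ 0.57 -0.59  0.51] w0.0187 toolx [ 0.002  0.    -1.   ] tooly yaw 99.31 q [-0.52  0.12  0.44  2.03 -0.06  1.    1.68]
world d [-0.003   0.0008 -0.0408] tool shift (before twist) [ 0.0408  0.0013 -0.0029] twist rad -0.0
 tool shift after twist [ 0.0408  0.0013 -0.0029]
```

View pics/v8.png

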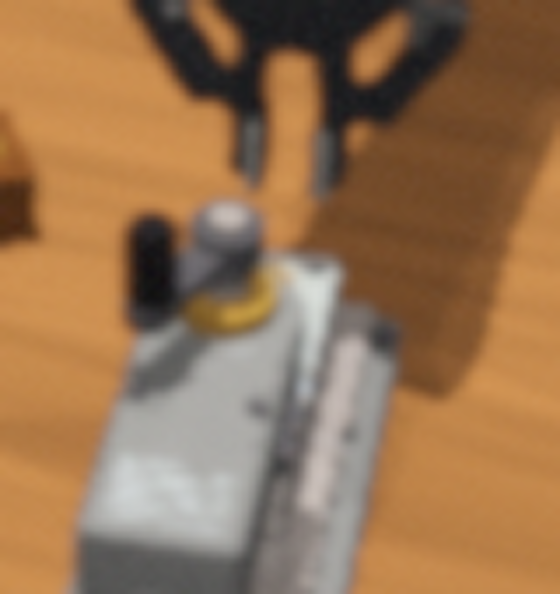

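The mould sits between the rails at about (310,330) in the crop. The closed fingers will push on its outer end.

step_arm(moves=[{"tx": 0.01, "ty": 0, "tz": -0.004, "twist": 0, "fingers": 1}, {"tx": 0.02, "ty": 0, "tz": 0, "twist": 0, "fingers": 1}, {"tx": 0.016, "ty": 0, "tz": 0, "twist": 0, "fingers": 1}, {"tx": 0, "ty": 0, "tz": 0.004, "twist": 0, "fingers": 1}, {"tx": 0, "ty": 0, "tz": 0.005, "twist": 0, "fingers": 1}, {"tx": 0, "ty": 0, "tz": 0.005, "twist": 0, "fingers": 1}, {"tx": 0, "ty": 0, "tz": 0.005, "twist": 0, "fingers": 1}, {"tx": 0, "ty": 0, "tz": 0.005, "twist": 0, "fingers": 1}], squeeze=20)

```text
time_s: 11.9
position: [0.5082, 0.0287, 0.0403]
orientation: [0.703, -0.057, 0.707, 0.057]
force: [-9.1, -0.8, 6.9]
grip_width: -0.0
```

```bash
python3 - <<'E'
from h import *
st()
E
```

```text
t11.90 pos [0.5082 0.0287 0.0403] press [-0.1358 -0.0014] F [-9.14 -0.79  6.94] w-0.0000 toolx [-0.006 -0.    -1.   ] tooly yaw 99.29 q [-0.5   0.24  0.43  2.02 -0.12  0.92  1.73]
```

step_arm(moves=[{"tx": 0, "ty": 0, "tz": 0, "twist": 0, "fingers": 1}, {"tx": 0, "ty": 0, "tz": 0, "twist": 0, "fingers": 1}])

```text
time_s: 12.1
position: [0.5096, 0.0289, 0.0403]
orientation: [0.704, -0.057, 0.706, 0.057]
force: [-5.7, -0.9, 2.8]
grip_width: -0.0003
```

```bash
python3 - <<'E'
from h import *
st();print(robot.sense()["moment"])
b=robot.capture("scene")[:,:,::-1]
cv2.imwrite("pics/v9.png",cv2.resize(b[215:305,300:380],None,fx=7,fy=6.6,interpolation=cv2.INTER_CUBIC))
E
```

```text
t12.10 pos [0.5096 0.0289 0.0403] press [-0.1344 -0.0013] F [-5.73 -0.91  2.8 ] w-0.0003 toolx [-0.002 -0.    -1.   ] tooly yaw 99.29 q [-0.5   0.24  0.43  2.02 -0.12  0.92  1.73]
[-0.13999225  0.96701196  0.02264584]
```

View pics/v9.png

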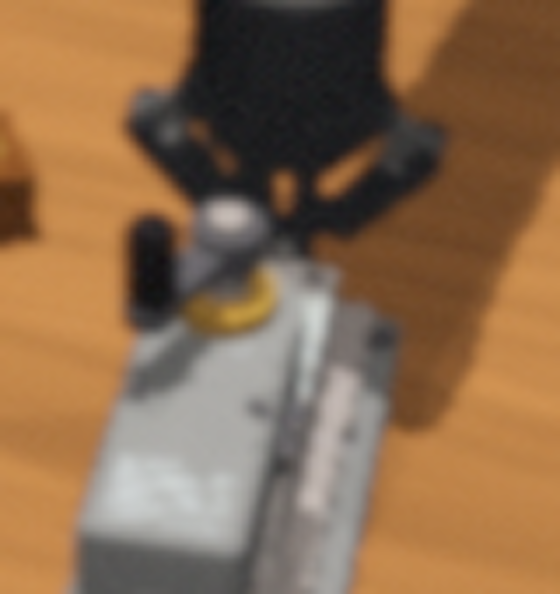

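step_arm(moves=[{"tx": 0, "ty": 0, "tz": 0.005, "twist": 0, "fingers": 1}, {"tx": 0, "ty": 0, "tz": 0.005, "twist": 0, "fingers": 1}, {"tx": 0, "ty": 0, "tz": 0.005, "twist": 0, "fingers": 1}, {"tx": 0, "ty": 0, "tz": 0.005, "twist": 0, "fingers": 1}, {"tx": 0, "ty": 0, "tz": 0.005, "twist": 0, "fingers": 1}, {"tx": 0, "ty": 0, "tz": 0.004, "twist": 0, "fingers": 1}, {"tx": 0, "ty": 0, "tz": 0, "twist": 0, "fingers": 1}])

```text
time_s: 12.85
position: [0.5387, 0.0337, 0.0401]
orientation: [0.704, -0.057, 0.705, 0.057]
force: [-3.1, -0.0, 0.8]
grip_width: 0.0001
```

step_arm(moves=[{"tx": 0, "ty": 0, "tz": 0.002, "twist": 0, "fingers": 1}, {"tx": 0, "ty": 0, "tz": 0.002, "twist": 0, "fingers": 1}, {"tx": 0, "ty": 0, "tz": 0.002, "twist": 0, "fingers": 1}])

```text
time_s: 13.15
position: [0.5435, 0.0344, 0.0401]
orientation: [0.704, -0.057, 0.706, 0.057]
force: [-7.5, -1.5, 3.4]
grip_width: -0.0002
```

```bash
python3 - <<'E'
from h import *
st()
E
```

```text
t13.15 pos [0.5435 0.0344 0.0401] press [-0.1    -0.0014] F [-7.54 -1.54  3.37] w-0.0002 toolx [-0.003 -0.    -1.   ] tooly yaw 99.28 q [-0.49  0.3   0.43  1.93 -0.16  0.94  1.75]
```

step_arm(moves=[{"tx": 0, "ty": 0, "tz": 0.0015, "twist": 0, "fingers": 1}, {"tx": 0, "ty": 0, "tz": 0.0015, "twist": 0, "fingers": 1}, {"tx": 0, "ty": 0, "tz": 0.0015, "twist": 0, "fingers": 1}])

```text
time_s: 13.45
position: [0.5479, 0.0351, 0.0402]
orientation: [0.704, -0.057, 0.706, 0.057]
force: [-7.1, -2.5, 4.2]
grip_width: 0.0002
```

step_arm(moves=[{"tx": 0, "ty": 0, "tz": 0.0015, "twist": 0, "fingers": 1}, {"tx": 0, "ty": 0, "tz": 0.0015, "twist": 0, "fingers": 1}])

```text
time_s: 13.65
position: [0.5509, 0.0356, 0.0402]
orientation: [0.704, -0.057, 0.706, 0.057]
force: [-7.4, -0.8, 4.2]
grip_width: 0.0002
```

step_arm(moves=[{"tx": 0, "ty": 0, "tz": 0.001, "twist": 0, "fingers": 1}, {"tx": 0, "ty": 0, "tz": 0.001, "twist": 0, "fingers": 1}])

```text
time_s: 13.85
position: [0.5519, 0.0358, 0.0401]
orientation: [0.703, -0.057, 0.707, 0.057]
force: [-12.0, -1.7, 8.8]
grip_width: 0.0001
```

step_arm(moves=[{"tx": 0, "ty": 0, "tz": 0.001, "twist": 0, "fingers": 1}, {"tx": 0, "ty": 0, "tz": 0.001, "twist": 0, "fingers": 1}])

```text
time_s: 14.05
position: [0.5519, 0.0358, 0.0401]
orientation: [0.701, -0.057, 0.708, 0.057]
force: [-17.7, -1.8, 13.7]
grip_width: -0.0
```

```bash
python3 - <<'E'
from h import *
st()
E
```

```text
t14.05 pos [0.5519 0.0358 0.0401] press [-0.0915 -0.0014] F [-17.69  -1.78  13.75] w-0.0000 toolx [-0.01 -0.   -1.  ] tooly yaw 99.28 q [-0.48  0.33  0.43  1.91 -0.16  0.95  1.75]
```

The force rose while motion stopped at −0.0915, where I predicted contact. The mould is home. I'll back off and rise.

step_arm(moves=[{"tx": 0, "ty": 0, "tz": -0.004, "twist": 0, "fingers": 1}, {"tx": 0, "ty": 0, "tz": -0.015, "twist": 0, "fingers": 1}, {"tx": -0.01, "ty": 0, "tz": -0.02, "twist": 0, "fingers": 1}, {"tx": -0.04, "ty": 0, "tz": -0.01, "twist": 0, "fingers": 1}, {"tx": -0.045, "ty": 0, "tz": 0, "twist": 0, "fingers": 1}, {"tx": -0.045, "ty": 0, "tz": 0, "twist": 0, "fingers": 1}, {"tx": -0.045, "ty": 0, "tz": 0, "twist": 0, "fingers": 1}, {"tx": -0.03, "ty": 0, "tz": 0, "twist": 0, "fingers": 1}, {"tx": 0, "ty": 0, "tz": 0, "twist": 0, "fingers": 1}])

```text
time_s: 14.95
position: [0.5119, 0.0291, 0.2612]
orientation: [0.709, -0.056, 0.7, 0.058]
force: [0.5, 0.1, -0.3]
grip_width: -0.0002
```

```bash
python3 - <<'E'
from h import *
st();go((.6845,.0405,.25),9.27)
a=robot.capture("top")[:,:,::-1];b=robot.capture("scene")[:,:,::-1];k=5
x=cv2.resize(b[225:325,300:375],None,fx=k,fy=k,interpolation=cv2.INTER_CUBIC)
for p in(pw(-.08,.025),pw(.06,.025),pw(-.08,-.025)):
    u,v=proj("scene",(*p,.062));cv2.circle(x,(int((u-300+.5)*k),int((v-225+.5)*k)),2,(0,0,255),-1)
cv2.imwrite("pics/v10.png",np.hstack([x,cv2.resize(a[105:205,265:330],None,fx=k,fy=k)]))
E
```

```text
t14.95 pos [0.5119 0.0291 0.2612] press [-0.1321 -0.0015] F [ 0.5   0.08 -0.32] w-0.0002 toolx [ 0.013  0.003 -1.   ] tooly yaw 99.3 q [-0.55 -0.    0.45  1.78 -0.    1.35  1.63]
world d [ 0.1726  0.0114 -0.0112] tool shift (before twist) [ 0.0135 -0.0167  0.172 ] twist rad 0.0005
 tool shift after twist [ 0.0135 -0.0166  0.172 ]
```

View pics/v10.png

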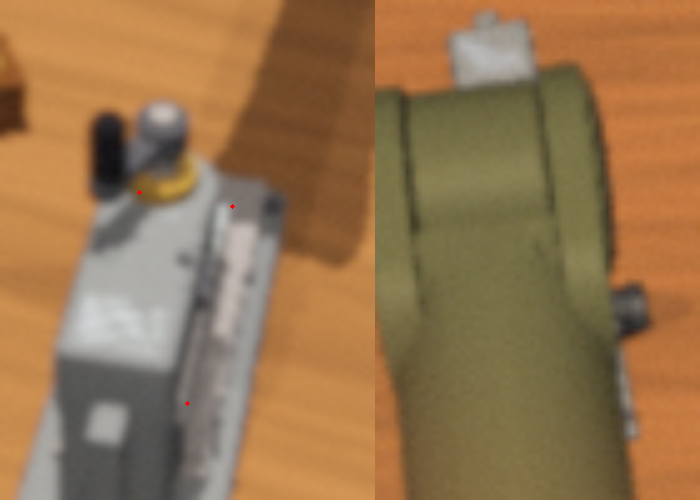

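The mould's outer corner at (232,205) in the scene crop matches the predicted home position (red dot). The knob is at (108,145). Next is the crank, so I'll hover over the knob.

step_arm(moves=[{"tx": 0, "ty": -0.004, "tz": 0.043, "twist": 0, "fingers": -0.06}, {"tx": 0, "ty": -0.004, "tz": 0.043, "twist": 0, "fingers": -0.06}, {"tx": 0, "ty": -0.004, "tz": 0.043, "twist": 0, "fingers": -0.06}, {"tx": 0, "ty": -0.004, "tz": 0.043, "twist": 0, "fingers": -0.06}, {"tx": 0.01, "ty": 0, "tz": 0, "twist": 0, "fingers": -0.06}, {"tx": 0, "ty": 0, "tz": 0, "twist": 0, "fingers": -0.06}, {"tx": 0, "ty": 0, "tz": 0, "twist": 0, "fingers": -0.06}])

```text
time_s: 15.75
position: [0.6792, 0.0402, 0.2439]
orientation: [0.704, -0.057, 0.706, 0.057]
force: [-0.2, 0.2, 0.1]
grip_width: 0.0453
```

```bash
python3 - <<'E'
from h import *
st();go((.6855,.0412,.197),9.27)
print(proj("scene",(*pw(.04,.032),.122)),proj("scene",(*pw(.04,.044),.122)),proj("top",(*pw(.04,.044),.122)))
a=robot.capture("top")[:,:,::-1];b=robot.capture("scene")[:,:,::-1];k=5
cv2.imwrite("pics/v11.png",np.hstack([cv2.resize(b[215:315,290:375],None,fx=k,fy=k),cv2.resize(a[105:205,265:330],None,fx=k,fy=k)]))
E
```

```text
t15.75 pos [0.6792 0.0402 0.2439] press [ 0.0348 -0.0175] F [-0.19  0.2   0.08] w0.0453 toolx [-0.002 -0.    -1.   ] tooly yaw 99.26 q [-0.45  0.41  0.49  1.37 -0.19  1.41  1.76]
world d [ 0.0063  0.001  -0.0469] tool shift (before twist) [ 0.0469 -0.0001  0.0065] twist rad -0.0002
 tool shift after twist [ 0.0469 -0.0001  0.0065]
[342.48845378 281.31298539] [347.63564048 282.11093183] [277.79244109 135.38353107]
```

View pics/v11.png

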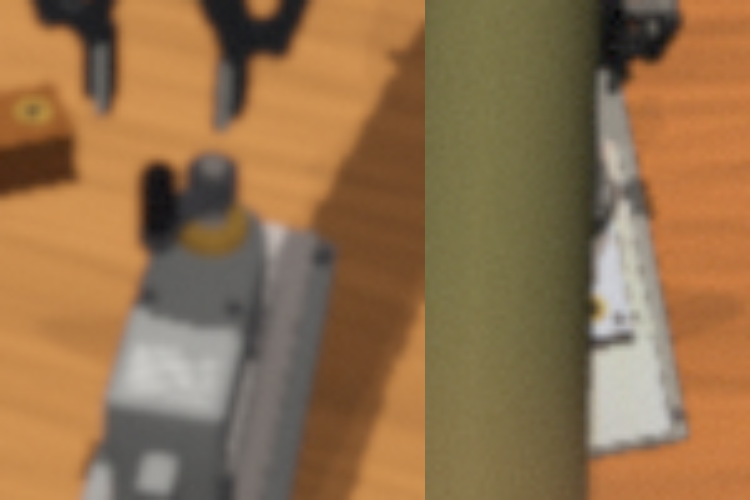

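The finger midpoint lines up with the knob (scene crop u≈160 against 158), so I'll descend.

step_arm(moves=[{"tx": 0.01, "ty": 0, "tz": 0.006, "twist": 0, "fingers": -0.06}, {"tx": 0.015, "ty": 0, "tz": 0, "twist": 0, "fingers": -0.06}, {"tx": 0.012, "ty": 0, "tz": 0, "twist": 0, "fingers": -0.06}, {"tx": 0.007, "ty": 0, "tz": 0, "twist": 0, "fingers": -0.06}, {"tx": 0.002, "ty": 0, "tz": 0, "twist": 0, "fingers": -0.06}, {"tx": 0, "ty": 0, "tz": 0, "twist": 0, "fingers": -0.06}])

```text
time_s: 16.45
position: [0.686, 0.0416, 0.1987]
orientation: [0.705, -0.057, 0.705, 0.057]
force: [0.4, -0.7, 0.7]
grip_width: 0.0453
```

```bash
python3 - <<'E'
from h import *
st()
b=robot.capture("scene")[:,:,::-1];k=7
cv2.imwrite("pics/v12.png",cv2.resize(b[215:300,290:375],None,fx=k,fy=k))
E
```

```text
t16.45 pos [0.686  0.0416 0.1987] press [ 0.0418 -0.0173] F [ 0.44 -0.73  0.67] w0.0453 toolx [-0.001 -0.    -1.   ] tooly yaw 99.29 q [-0.45  0.45  0.48  1.42 -0.2   1.33  1.77]
```

View pics/v12.png

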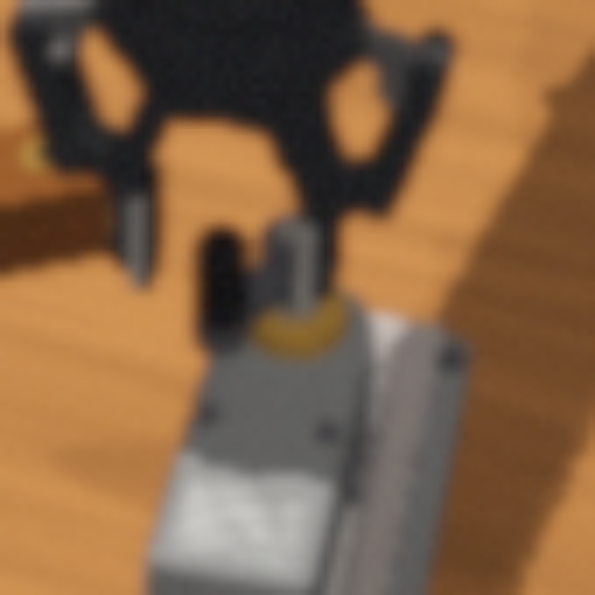

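The knob (222,290) is between the jaws, so I'll close gently.

step_arm(moves=[{"tx": 0, "ty": 0, "tz": 0, "twist": 0, "fingers": 1}, {"tx": 0, "ty": 0, "tz": 0, "twist": 0, "fingers": 1}, {"tx": 0, "ty": 0, "tz": 0, "twist": 0, "fingers": 1}, {"tx": 0, "ty": 0, "tz": 0, "twist": 0, "fingers": 1}], squeeze=20)

```text
time_s: 16.9
position: [0.6867, 0.0411, 0.2001]
orientation: [0.705, -0.057, 0.704, 0.057]
force: [0.7, -1.1, 2.4]
grip_width: 0.0169
```

```bash
python3 - <<'E'
from h import *
st()
E
```

```text
t16.90 pos [0.6867 0.0411 0.2001] press [ 0.0424 -0.0178] F [ 0.68 -1.12  2.36] w0.0169 toolx [ 0.002 -0.    -1.   ] tooly yaw 99.27 q [-0.44  0.44  0.48  1.42 -0.2   1.33  1.77]
```

```bash
cat > circ.py <<'E'
import sys,numpy as np
a=float(sys.argv[1]);s=float(sys.argv[2]);n=int(sys.argv[3])
r=.045;p=r*np.array([np.cos(np.radians(a)),np.sin(np.radians(a))]);acc=p.copy()
for i in range(1,n+1):
    b=np.radians(a-s*i);q=r*np.array([np.cos(b),np.sin(b)]);d=(q-acc).round(4);acc=acc+d
    print('{"tx": 0.000%d, "ty": %.4f, "tz": %.4f, "twist": 0, "fingers": 1},'%(2 if i%3==0 and s>5 else 1,d[1],d[0]),end="\n" if i%12==0 else " ")
E
python3 circ.py -22.8 6 48
```

```text
{"tx": 0.0001, "ty": -0.0042, "tz": -0.0021, "twist": 0, "fingers": 1}, {"tx": 0.0001, "ty": -0.0040, "tz": -0.0024, "twist": 0, "fingers": 1}, {"tx": 0.0002, "ty": -0.0038, "tz": -0.0029, "twist": 0, "fingers": 1}, {"tx": 0.0001, "ty": -0.0034, "tz": -0.0033, "twist": 0, "fingers": 1}, {"tx": 0.0001, "ty": -0.0030, "tz": -0.0036, "twist": 0, "fingers": 1}, {"tx": 0.0002, "ty": -0.0027, "tz": -0.0039, "twist": 0, "fingers": 1}, {"tx": 0.0001, "ty": -0.0022, "tz": -0.0041, "twist": 0, "fingers": 1}, {"tx": 0.0001, "ty": -0.0018, "tz": -0.0044, "twist": 0, "fingers": 1}, {"tx": 0.0002, "ty": -0.0013, "tz": -0.0045, "twist": 0, "fingers": 1}, {"tx": 0.0001, "ty": -0.0008, "tz": -0.0046, "twist": 0, "fingers": 1}, {"tx": 0.0001, "ty": -0.0004, "tz": -0.0047, "twist": 0, "fingers": 1}, {"tx": 0.0002, "ty": 0.0002, "tz": -0.0047, "twist": 0, "fingers": 1},
{"tx": 0.0001, "ty": 0.0006, "tz": -0.0047, "twist": 0, "fingers": 1}, {"tx": 0.0001, "ty": 0.0012, "tz": -0.0046, "twist": 0, "fingers": 1}, {"tx": 0.0002, "ty": 0.0016, "tz": -0.0044, "twist": 0, "fingers": 1}, {"tx": 0.0001, "ty": 0.0
[... 1603 characters left out ...]
 0.0002, "ty": 0.0013, "tz": 0.0045, "twist": 0, "fingers": 1}, {"tx": 0.0001, "ty": 0.0009, "tz": 0.0047, "twist": 0, "fingers": 1}, {"tx": 0.0001, "ty": 0.0003, "tz": 0.0047, "twist": 0, "fingers": 1}, {"tx": 0.0002, "ty": -0.0001, "tz": 0.0047, "twist": 0, "fingers": 1}, {"tx": 0.0001, "ty": -0.0007, "tz": 0.0046, "twist": 0, "fingers": 1}, {"tx": 0.0001, "ty": -0.0011, "tz": 0.0046, "twist": 0, "fingers": 1}, {"tx": 0.0002, "ty": -0.0016, "tz": 0.0045, "twist": 0, "fingers": 1}, {"tx": 0.0001, "ty": -0.0020, "tz": 0.0042, "twist": 0, "fingers": 1}, {"tx": 0.0001, "ty": -0.0025, "tz": 0.0040, "twist": 0, "fingers": 1}, {"tx": 0.0002, "ty": -0.0029, "tz": 0.0037, "twist": 0, "fingers": 1},
```

step_arm(moves=[{"tx": 0, "ty": -0.0042, "tz": -0.0021, "twist": 0, "fingers": 1}, {"tx": 0, "ty": -0.004, "tz": -0.0024, "twist": 0, "fingers": 1}, {"tx": 0, "ty": -0.0038, "tz": -0.0029, "twist": 0, "fingers": 1}, {"tx": 0, "ty": -0.0034, "tz": -0.0033, "twist": 0, "fingers": 1}, {"tx": 0, "ty": -0.003, "tz": -0.0036, "twist": 0, "fingers": 1}, {"tx": 0, "ty": -0.0027, "tz": -0.0039, "twist": 0, "fingers": 1}, {"tx": 0, "ty": 0, "tz": 0, "twist": 0, "fingers": 1}])

```text
time_s: 17.6
position: [0.6709, 0.0159, 0.1993]
orientation: [0.704, -0.057, 0.705, 0.056]
force: [2.8, -3.3, 2.4]
grip_width: 0.0168
```

```bash
python3 - <<'E'
from h import *
st();p=wp(robot.sense()["position"]);print(np.hypot(*p),np.degrees(np.arctan2(p[1],p[0])))
b=robot.capture("scene")[:,:,::-1];k=7
cv2.imwrite("pics/v13.png",cv2.resize(b[215:300,290:375],None,fx=k,fy=k))
E
```

```text
t17.60 pos [0.6709 0.0159 0.1993] press [ 0.0227 -0.0401] F [ 2.84 -3.29  2.42] w0.0168 toolx [-0.001 -0.001 -1.   ] tooly yaw 99.19 q [-0.43  0.41  0.49  1.46 -0.19  1.32  1.8 ]
0.04609780793545004 -60.519052454472316
```

View pics/v13.png

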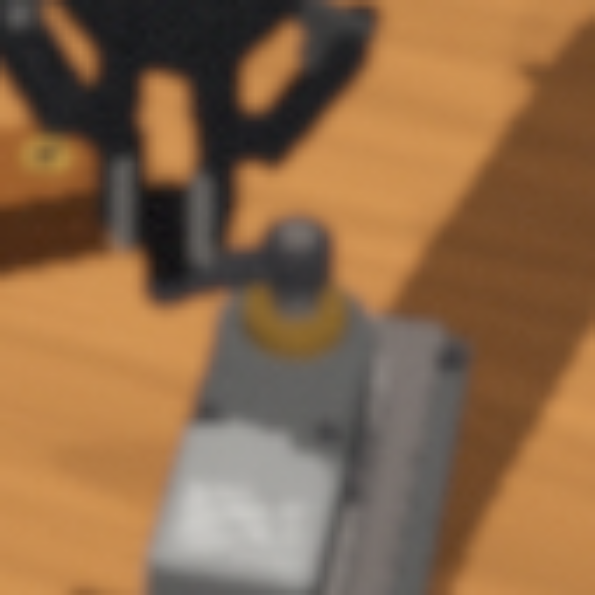

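Crank and knob follow, and the forces are only a few newtons. Continuing.

step_arm(moves=[{"tx": 0, "ty": -0.003, "tz": -0.0039, "twist": 0, "fingers": 1}, {"tx": 0, "ty": -0.0018, "tz": -0.0044, "twist": 0, "fingers": 1}, {"tx": 0, "ty": -0.0013, "tz": -0.0045, "twist": 0, "fingers": 1}, {"tx": 0.0001, "ty": -0.0008, "tz": -0.0046, "twist": 0, "fingers": 1}, {"tx": 0.0001, "ty": -0.0004, "tz": -0.0047, "twist": 0, "fingers": 1}, {"tx": 0.0001, "ty": 0.0002, "tz": -0.0047, "twist": 0, "fingers": 1}, {"tx": 0.0001, "ty": 0.0006, "tz": -0.0047, "twist": 0, "fingers": 1}, {"tx": 0.0001, "ty": 0.0012, "tz": -0.0046, "twist": 0, "fingers": 1}])

```text
time_s: 18.45
position: [0.636, 0.0066, 0.1983]
orientation: [0.704, -0.057, 0.705, 0.057]
force: [2.7, -2.0, -2.7]
grip_width: 0.0172
```

```bash
cat >> h.py <<'E'
def ck():
    s=robot.sense();p=wp(s["position"]);a=np.arctan2(p[1],p[0]);c,sn=np.cos(PY),np.sin(PY)
    f=s["force"];fx=c*f[0]+sn*f[1];fy=-sn*f[0]+c*f[1]
    print("t%.2f r %.4f ang %.1f z %.4f Frad(out) %.1f Fcw %.1f Fz %.1f Fpx %.1f Fpy %.1f w %.4f"%(s["time_s"],np.hypot(*p),np.degrees(a),s["position"][2],fx*np.cos(a)+fy*np.sin(a),fx*np.sin(a)-fy*np.cos(a),f[2],fx,fy,s["grip_width"]))
E
python3 -c "
from h import *
ck()"
```

```text
t18.45 r 0.0457 ang -106.8 z 0.1983 Frad(out) 1.7 Fcw -2.9 Fz -2.7 Fpx 2.3 Fpy -2.4 w 0.0172
```

step_arm(moves=[{"tx": 0.0005, "ty": 0.0016, "tz": -0.0044, "twist": 0, "fingers": 1}, {"tx": 0.0003, "ty": 0.002, "tz": -0.0043, "twist": 0, "fingers": 1}, {"tx": 0.0002, "ty": 0.0025, "tz": -0.004, "twist": 0, "fingers": 1}, {"tx": 0.0002, "ty": 0.0029, "tz": -0.0037, "twist": 0, "fingers": 1}, {"tx": 0.0002, "ty": 0.0032, "tz": -0.0034, "twist": 0, "fingers": 1}, {"tx": 0.0002, "ty": 0.0036, "tz": -0.003, "twist": 0, "fingers": 1}, {"tx": 0.0001, "ty": 0.0039, "tz": -0.0027, "twist": 0, "fingers": 1}, {"tx": 0.0001, "ty": 0.0042, "tz": -0.0022, "twist": 0, "fingers": 1}, {"tx": 0.0002, "ty": 0.0043, "tz": -0.0018, "twist": 0, "fingers": 1}, {"tx": 0.0001, "ty": 0.0046, "tz": -0.0013, "twist": 0, "fingers": 1}])

```text
time_s: 19.45
position: [0.6009, 0.0345, 0.1968]
orientation: [0.705, -0.057, 0.705, 0.057]
force: [1.4, -3.0, 3.4]
grip_width: 0.0169
```

```bash
python3 -c "
from h import *
ck()"
```

```text
t19.45 r 0.0446 ang -166.3 z 0.1968 Frad(out) -0.1 Fcw -3.3 Fz 3.4 Fpx 0.9 Fpy -3.1 w 0.0169
```

step_arm(moves=[{"tx": 0, "ty": 0.0046, "tz": -0.0008, "twist": 0, "fingers": 1}, {"tx": 0, "ty": 0.0047, "tz": -0.0004, "twist": 0, "fingers": 1}, {"tx": 0.0001, "ty": 0.0047, "tz": 0.0002, "twist": 0, "fingers": 1}, {"tx": 0.0001, "ty": 0.0047, "tz": 0.0006, "twist": 0, "fingers": 1}, {"tx": 0.0001, "ty": 0.0045, "tz": 0.0011, "twist": 0, "fingers": 1}, {"tx": 0.0002, "ty": 0.0045, "tz": 0.0016, "twist": 0, "fingers": 1}, {"tx": 0.0001, "ty": 0.0042, "tz": 0.0021, "twist": 0, "fingers": 1}, {"tx": 0.0001, "ty": 0.004, "tz": 0.0025, "twist": 0, "fingers": 1}, {"tx": 0.0002, "ty": 0.0037, "tz": 0.0029, "twist": 0, "fingers": 1}, {"tx": 0.0001, "ty": 0.0034, "tz": 0.0032, "twist": 0, "fingers": 1}])

```text
time_s: 20.45
position: [0.6071, 0.0787, 0.1955]
orientation: [0.705, -0.057, 0.705, 0.057]
force: [1.3, -5.1, 0.3]
grip_width: 0.0171
```

```bash
python3 -c "
from h import *
ck()
b=robot.capture('scene')[:,:,::-1];k=7
cv2.imwrite('pics/v14.png',cv2.resize(b[215:300,290:375],None,fx=k,fy=k))
"
```

```text
t20.45 r 0.0440 ang 133.2 z 0.1955 Frad(out) -4.1 Fcw -3.2 Fz 0.3 Fpx 0.5 Fpy -5.2 w 0.0171
```

View pics/v14.png

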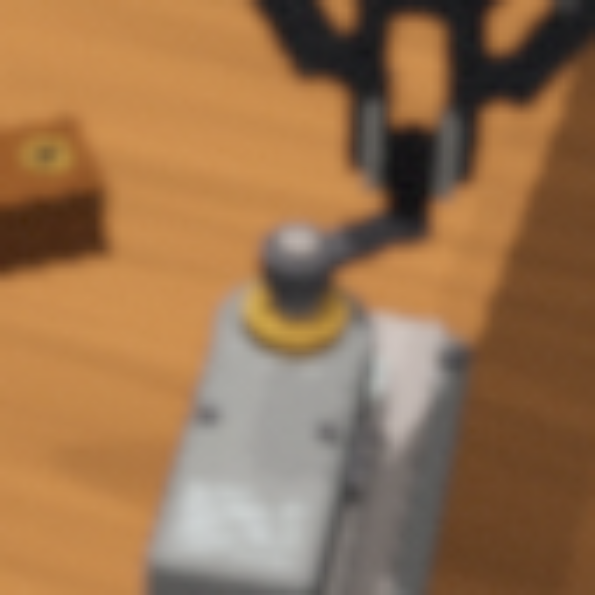

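step_arm(moves=[{"tx": 0.0001, "ty": 0.0026, "tz": 0.0036, "twist": 0, "fingers": 1}, {"tx": 0.0002, "ty": 0.0022, "tz": 0.0039, "twist": 0, "fingers": 1}, {"tx": 0.0001, "ty": 0.0023, "tz": 0.0042, "twist": 0, "fingers": 1}, {"tx": 0.0001, "ty": 0.0017, "tz": 0.0043, "twist": 0, "fingers": 1}, {"tx": 0.0002, "ty": 0.0013, "tz": 0.0045, "twist": 0, "fingers": 1}, {"tx": 0.0001, "ty": 0.0009, "tz": 0.0047, "twist": 0, "fingers": 1}, {"tx": 0.0001, "ty": 0.0003, "tz": 0.0047, "twist": 0, "fingers": 1}, {"tx": 0.0002, "ty": -0.0001, "tz": 0.0047, "twist": 0, "fingers": 1}])

```text
time_s: 21.3
position: [0.6395, 0.0959, 0.1944]
orientation: [0.705, -0.057, 0.705, 0.058]
force: [-3.1, -2.1, 2.8]
grip_width: 0.0172
```

```bash
python3 -c "
from h import *
ck()
b=robot.capture('scene')[:,:,::-1];k=7
cv2.imwrite('pics/v15.png',cv2.resize(b[215:300,290:375],None,fx=k,fy=k))
"; python3 circ.py 85.2 5 30
```

```text
t21.30 r 0.0441 ang 84.0 z 0.1944 Frad(out) -1.9 Fcw -3.2 Fz 2.8 Fpx -3.4 Fpy -1.6 w 0.0172
{"tx": 0.0001, "ty": -0.0005, "tz": 0.0039, "twist": 0, "fingers": 1}, {"tx": 0.0001, "ty": -0.0008, "tz": 0.0038, "twist": 0, "fingers": 1}, {"tx": 0.0001, "ty": -0.0012, "tz": 0.0038, "twist": 0, "fingers": 1}, {"tx": 0.0001, "ty": -0.0015, "tz": 0.0036, "twist": 0, "fingers": 1}, {"tx": 0.0001, "ty": -0.0018, "tz": 0.0035, "twist": 0, "fingers": 1}, {"tx": 0.0001, "ty": -0.0021, "tz": 0.0033, "twist": 0, "fingers": 1}, {"tx": 0.0001, "ty": -0.0024, "tz": 0.0031, "twist": 0, "fingers": 1}, {"tx": 0.0001, "ty": -0.0026, "tz": 0.0029, "twist": 0, "fingers": 1}, {"tx": 0.0001, "ty": -0.0029, "tz": 0.0027, "twist": 0, "fingers": 1}, {"tx": 0.0001, "ty": -0.0031, "tz": 0.0024, "twist": 0, "fingers": 1}, {"tx": 0.0001, "ty": -0.0033, "tz": 0.0021, "twist": 0, "fingers": 1}, {"tx": 0.0001, "ty": -0.0035, "tz": 0.0019, "twist": 0, "fingers": 1},
{"tx": 0.0001, "ty": -0.0036, "tz": 0.0015, "twist": 0, "fingers": 1}, {"tx": 0.0001, "ty": -0.0037, "tz": 0.0012, "twist": 0, "fingers": 1}, {"tx": 0.0001,
[... 434 characters left out ...]
: -0.0038, "tz": -0.0011, "twist": 0, "fingers": 1}, {"tx": 0.0001, "ty": -0.0036, "tz": -0.0015, "twist": 0, "fingers": 1}, {"tx": 0.0001, "ty": -0.0035, "tz": -0.0018, "twist": 0, "fingers": 1}, {"tx": 0.0001, "ty": -0.0033, "tz": -0.0021, "twist": 0, "fingers": 1},
{"tx": 0.0001, "ty": -0.0031, "tz": -0.0024, "twist": 0, "fingers": 1}, {"tx": 0.0001, "ty": -0.0030, "tz": -0.0026, "twist": 0, "fingers": 1}, {"tx": 0.0001, "ty": -0.0026, "tz": -0.0029, "twist": 0, "fingers": 1}, {"tx": 0.0001, "ty": -0.0024, "tz": -0.0031, "twist": 0, "fingers": 1}, {"tx": 0.0001, "ty": -0.0021, "tz": -0.0033, "twist": 0, "fingers": 1}, {"tx": 0.0001, "ty": -0.0019, "tz": -0.0035, "twist": 0, "fingers": 1},
```

View pics/v15.png

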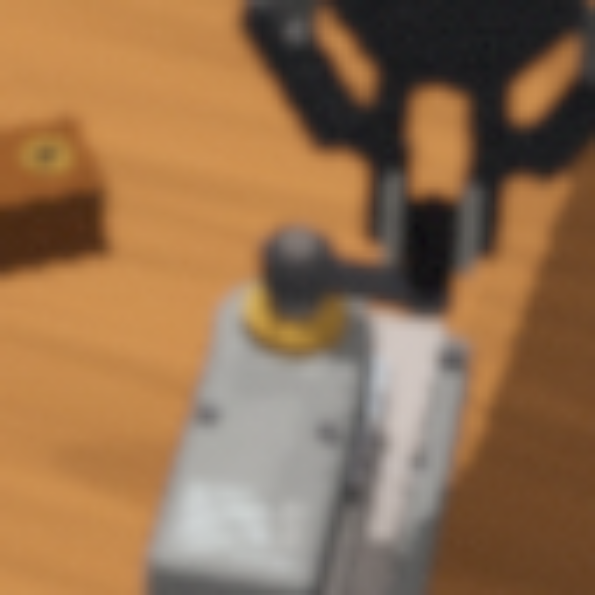

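step_arm(moves=[{"tx": 0, "ty": -0.0008, "tz": 0.0039, "twist": 0, "fingers": 1}, {"tx": 0, "ty": -0.001, "tz": 0.0038, "twist": 0, "fingers": 1}, {"tx": 0, "ty": -0.0012, "tz": 0.0038, "twist": 0, "fingers": 1}, {"tx": 0.0001, "ty": -0.0015, "tz": 0.0036, "twist": 0, "fingers": 1}, {"tx": 0.0001, "ty": -0.0018, "tz": 0.0035, "twist": 0, "fingers": 1}, {"tx": 0.0001, "ty": -0.0021, "tz": 0.0033, "twist": 0, "fingers": 1}])

```text
time_s: 21.95
position: [0.6625, 0.0914, 0.1941]
orientation: [0.705, -0.057, 0.705, 0.058]
force: [-2.8, 1.3, -0.7]
grip_width: 0.0173
```

```bash
python3 -c "
from h import *
ck()
b=robot.capture('scene')[:,:,::-1];k=7
cv2.imwrite('pics/v16.png',cv2.resize(b[215:300,290:375],None,fx=k,fy=k))
"
```

```text
t21.95 r 0.0445 ang 53.4 z 0.1941 Frad(out) -0.2 Fcw -3.1 Fz -0.7 Fpx -2.6 Fpy 1.7 w 0.0173
```

View pics/v16.png

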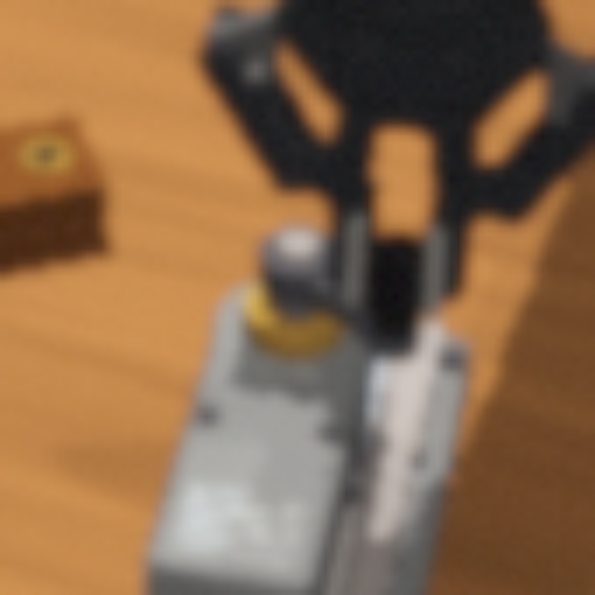

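step_arm(moves=[{"tx": 0.0001, "ty": -0.0024, "tz": 0.0031, "twist": 0, "fingers": 1}, {"tx": 0.0001, "ty": -0.0026, "tz": 0.0029, "twist": 0, "fingers": 1}, {"tx": 0.0001, "ty": -0.0029, "tz": 0.0027, "twist": 0, "fingers": 1}, {"tx": 0.0001, "ty": -0.0031, "tz": 0.0024, "twist": 0, "fingers": 1}, {"tx": 0.0001, "ty": -0.0033, "tz": 0.0021, "twist": 0, "fingers": 1}, {"tx": 0.0001, "ty": -0.0035, "tz": 0.0019, "twist": 0, "fingers": 1}])

```text
time_s: 22.6
position: [0.6807, 0.0755, 0.194]
orientation: [0.705, -0.057, 0.704, 0.057]
force: [-2.4, 3.5, 1.6]
grip_width: 0.0167
```

```bash
python3 -c "
from h import *
ck()
b=robot.capture('scene')[:,:,::-1];k=7
cv2.imwrite('pics/v17.png',cv2.resize(b[215:300,290:375],None,fx=k,fy=k))
"
```

```text
t22.60 r 0.0453 ang 22.1 z 0.1940 Frad(out) -0.2 Fcw -4.2 Fz 1.6 Fpx -1.8 Fpy 3.9 w 0.0167
```

View pics/v17.png

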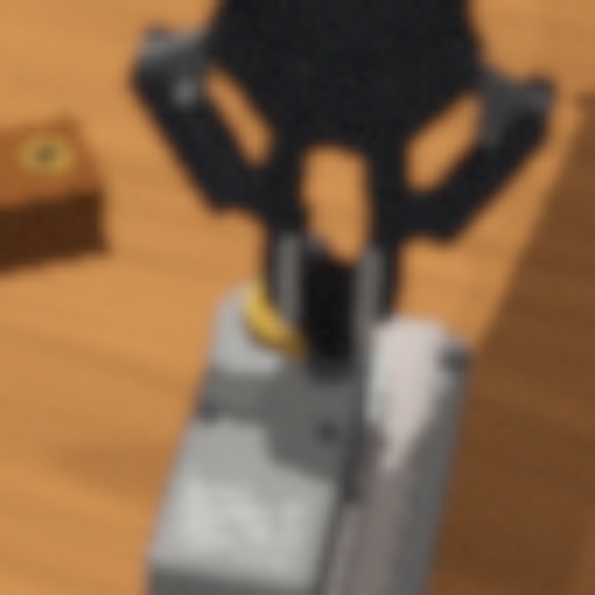

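step_arm(moves=[{"tx": 0.0001, "ty": -0.0036, "tz": 0.0015, "twist": 0, "fingers": 1}, {"tx": 0.0001, "ty": -0.0037, "tz": 0.0012, "twist": 0, "fingers": 1}, {"tx": 0.0001, "ty": -0.0039, "tz": 0.0008, "twist": 0, "fingers": 1}, {"tx": 0.0001, "ty": -0.0039, "tz": 0.0005, "twist": 0, "fingers": 1}])

```text
time_s: 23.05
position: [0.6869, 0.061, 0.1939]
orientation: [0.705, -0.057, 0.704, 0.057]
force: [-2.7, 3.4, 5.5]
grip_width: 0.017
```

```bash
python3 -c "
from h import *
ck()
b=robot.capture('scene')[:,:,::-1];k=7
cv2.imwrite('pics/v18.png',cv2.resize(b[215:300,290:375],None,fx=k,fy=k))
"
```

```text
t23.05 r 0.0458 ang 2.2 z 0.1939 Frad(out) -2.0 Fcw -3.9 Fz 5.5 Fpx -2.2 Fpy 3.8 w 0.0170
```

View pics/v18.png

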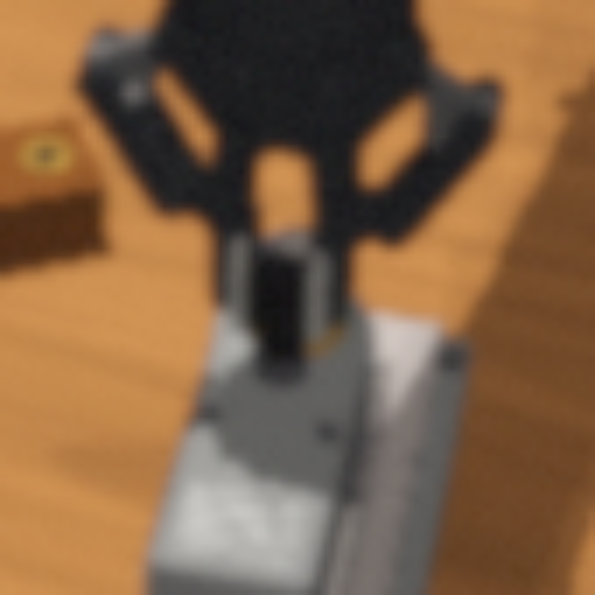

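step_arm(moves=[{"tx": -0.0006, "ty": -0.0039, "tz": 0, "twist": 0, "fingers": 1}, {"tx": 0, "ty": -0.0039, "tz": -0.0004, "twist": 0, "fingers": 1}, {"tx": 0, "ty": -0.0039, "tz": -0.0006, "twist": 0, "fingers": 1}])

```text
time_s: 23.4
position: [0.6879, 0.0496, 0.1939]
orientation: [0.705, -0.057, 0.704, 0.058]
force: [-0.8, 3.8, 2.7]
grip_width: 0.0168
```

```bash
python3 -c "
from h import *
ck()
b=robot.capture('scene')[:,:,::-1];k=7
cv2.imwrite('pics/v19.png',cv2.resize(b[215:300,290:375],None,fx=k,fy=k))
"
```

```text
t23.40 r 0.0460 ang -12.2 z 0.1939 Frad(out) -1.0 Fcw -3.8 Fz 2.7 Fpx -0.1 Fpy 3.9 w 0.0168
```

View pics/v19.png

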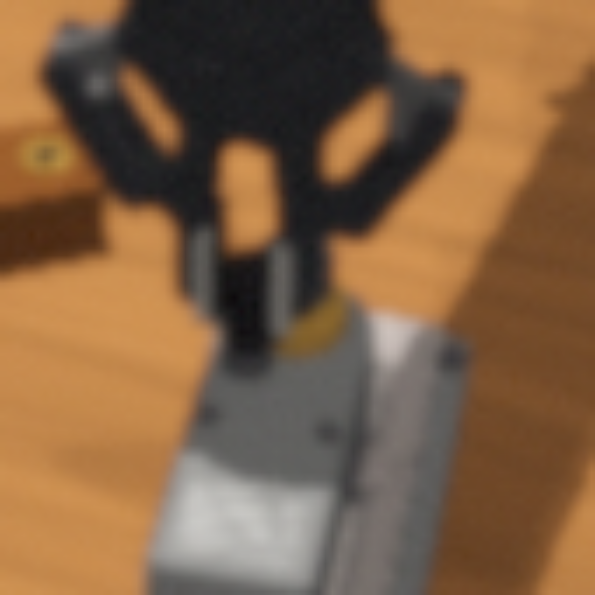

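step_arm(moves=[{"tx": 0, "ty": -0.0038, "tz": -0.001, "twist": 0, "fingers": 1}, {"tx": 0, "ty": -0.0037, "tz": -0.0013, "twist": 0, "fingers": 1}, {"tx": 0, "ty": -0.0036, "tz": -0.0016, "twist": 0, "fingers": 1}])

```text
time_s: 23.75
position: [0.6859, 0.0376, 0.194]
orientation: [0.705, -0.057, 0.704, 0.057]
force: [1.0, 5.3, 2.1]
grip_width: 0.0174
```

```bash
cat > tab.py <<'E'
import sys
from h import *
ck()
b=robot.capture('scene')[:,:,::-1];k=10
cv2.imwrite('pics/raw_%s.png'%sys.argv[1],b)
cv2.imwrite('pics/%s.png'%sys.argv[1],np.hstack([cv2.resize(b[255:305,315:365],None,fx=8,fy=8,interpolation=cv2.INTER_CUBIC),cv2.resize(b[215:300,290:375],(400,400))]))
E
python3 tab.py w1
```

```text
t23.75 r 0.0462 ang -27.3 z 0.1940 Frad(out) -0.7 Fcw -5.4 Fz 2.1 Fpx 1.9 Fpy 5.1 w 0.0174
```

View pics/w1.png

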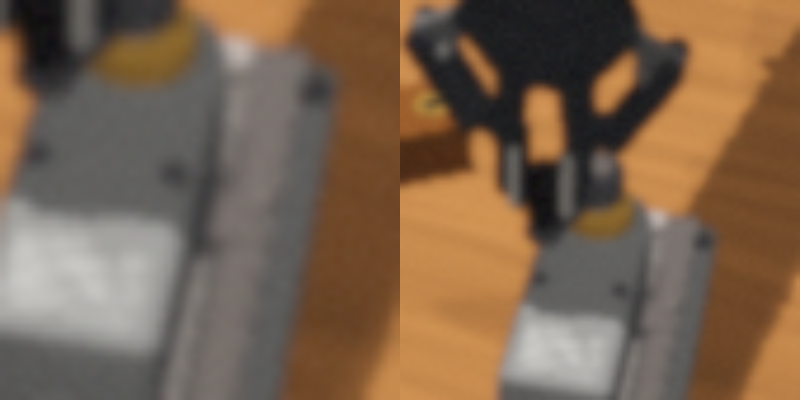

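step_arm(moves=[{"tx": 0, "ty": -0.0034, "tz": -0.0019, "twist": 0, "fingers": 1}, {"tx": 0, "ty": -0.0033, "tz": -0.0022, "twist": 0, "fingers": 1}])

```text
time_s: 24.0
position: [0.6828, 0.0303, 0.194]
orientation: [0.705, -0.057, 0.704, 0.057]
force: [3.4, 3.2, 3.1]
grip_width: 0.0173
```

```bash
python3 tab.py w2
```

```text
t24.00 r 0.0462 ang -37.2 z 0.1940 Frad(out) 1.5 Fcw -4.4 Fz 3.1 Fpx 3.9 Fpy 2.6 w 0.0173
```

View pics/w2.png

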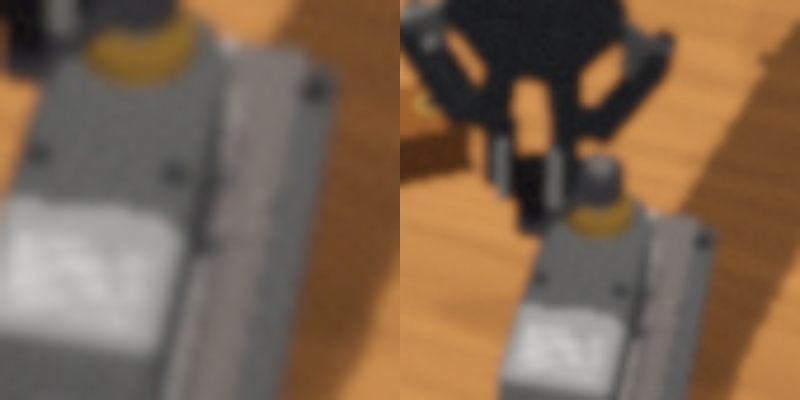

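step_arm(moves=[{"tx": -0.0005, "ty": -0.0031, "tz": -0.0025, "twist": 0, "fingers": 1}, {"tx": 0, "ty": -0.0029, "tz": -0.0028, "twist": 0, "fingers": 1}])

```text
time_s: 24.25
position: [0.6783, 0.0233, 0.194]
orientation: [0.705, -0.057, 0.705, 0.057]
force: [2.5, 3.4, 1.2]
grip_width: 0.0174
```

```bash
python3 tab.py w3
```

```text
t24.25 r 0.0462 ang -47.5 z 0.1940 Frad(out) -0.1 Fcw -4.2 Fz 1.2 Fpx 3.0 Fpy 2.9 w 0.0174
```

View pics/w3.png

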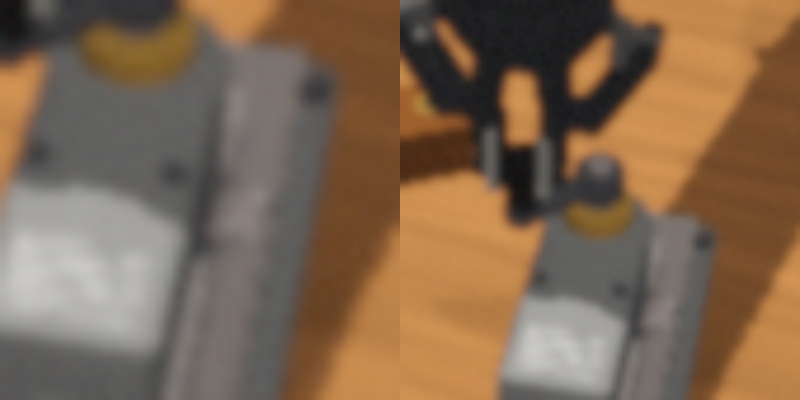

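step_arm(moves=[{"tx": 0, "ty": -0.0026, "tz": -0.003, "twist": 0, "fingers": 1}, {"tx": 0, "ty": -0.0024, "tz": -0.0032, "twist": 0, "fingers": 1}])

```text
time_s: 24.5
position: [0.6728, 0.0174, 0.1941]
orientation: [0.705, -0.057, 0.705, 0.057]
force: [3.8, 1.7, 0.3]
grip_width: 0.0171
```

```bash
python3 tab.py w4
```

```text
t24.50 r 0.0463 ang -57.5 z 0.1941 Frad(out) 1.3 Fcw -3.9 Fz 0.3 Fpx 4.0 Fpy 1.0 w 0.0171
```

View pics/w4.png

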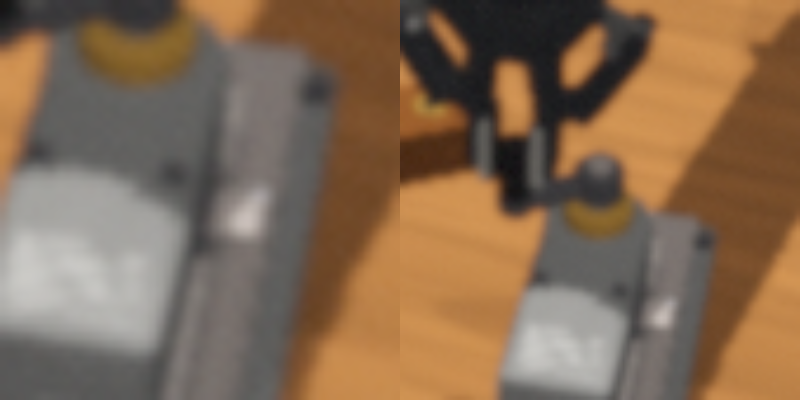

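A bright patch appeared at zoom (245,215), just where the popped tab should be, but it could be sunlight on the bed. I'll check it against the predicted tab outline.

```bash
python3 - <<'E'
from h import *
ims=[]
for n in("w3","w4"):
    b=cv2.imread(f"pics/raw_{n}.png");k=16
    x=cv2.resize(b[265:300,330:355],None,fx=k,fy=k,interpolation=cv2.INTER_CUBIC);ims.append(x.copy())
    if n=="w4":
        q=[proj("scene",(*pw(*p),.1245)) for p in((.031,.032),(.031,.044),(.049,.044),(.049,.032))]
        q=np.array([((u-330+.5)*k,(v-265+.5)*k) for u,v in q],int);cv2.polylines(x,[q],True,(0,0,255),1);ims[-1]=x
cv2.imwrite("pics/cmp.png",np.hstack(ims))
E
```

```text
(no output)
```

View pics/cmp.png

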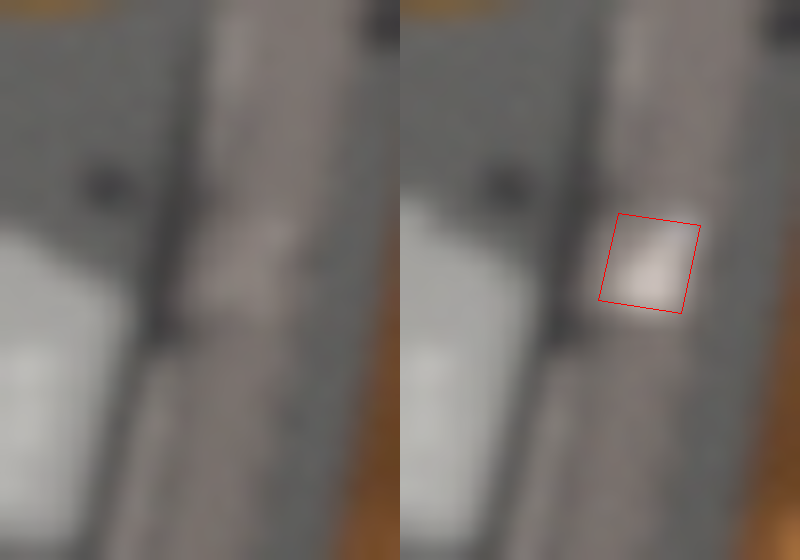

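The patch fits the tab outline, and the first turn showed no such patch in nearly the same pose (v13). Overlap with a shadow edge leaves some doubt, though. The screw stays where it's left, so I'll release, lift clear and check with no shadow.

step_arm(moves=[{"tx": 0, "ty": 0, "tz": 0, "twist": 0, "fingers": 0.3}, {"tx": 0, "ty": 0, "tz": 0, "twist": 0, "fingers": 0.2}, {"tx": 0, "ty": 0, "tz": 0, "twist": 0, "fingers": 0.2}, {"tx": -0.02, "ty": 0, "tz": 0, "twist": 0, "fingers": 0.2}, {"tx": -0.04, "ty": 0, "tz": 0, "twist": 0, "fingers": 0.2}, {"tx": 0, "ty": -0.02, "tz": -0.04, "twist": 0, "fingers": 0.2}, {"tx": 0, "ty": -0.02, "tz": -0.045, "twist": 0, "fingers": 0.2}, {"tx": 0, "ty": -0.02, "tz": -0.045, "twist": 0, "fingers": 0.2}, {"tx": 0, "ty": 0, "tz": 0, "twist": 0, "fingers": 0.2}])

```text
time_s: 25.45
position: [0.5486, -0.0685, 0.2541]
orientation: [0.704, -0.054, 0.706, 0.054]
force: [-0.9, 0.3, -0.2]
grip_width: 0.0341
```

```bash
python3 tab.py w5; python3 - <<'E'
from h import *
st()
a=robot.capture("top")[:,:,::-1];cv2.imwrite("pics/top5.png",cv2.resize(a[105:205,265:345],None,fx=6,fy=6,interpolation=cv2.INTER_CUBIC))
E
```

```text
t25.45 r 0.1524 ang -137.1 z 0.2541 Frad(out) 0.3 Fcw 0.9 Fz -0.2 Fpx -0.8 Fpy 0.5 w 0.0341
t25.50 pos [ 0.5516 -0.0654  0.2547] press [-0.1081 -0.1012] F [0.41 0.42 0.36] w0.0340 toolx [-0.001  0.001 -1.   ] tooly yaw 99.0 q [-0.42  0.11  0.53  1.68 -0.06  1.36  1.85]
```

View pics/w5.png

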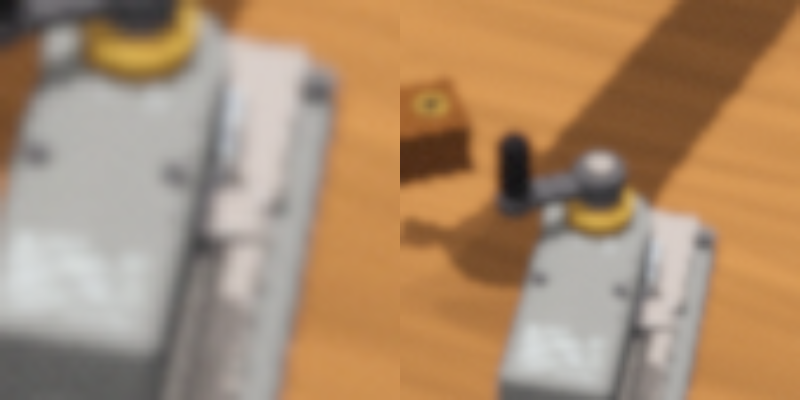

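View pics/top5.png

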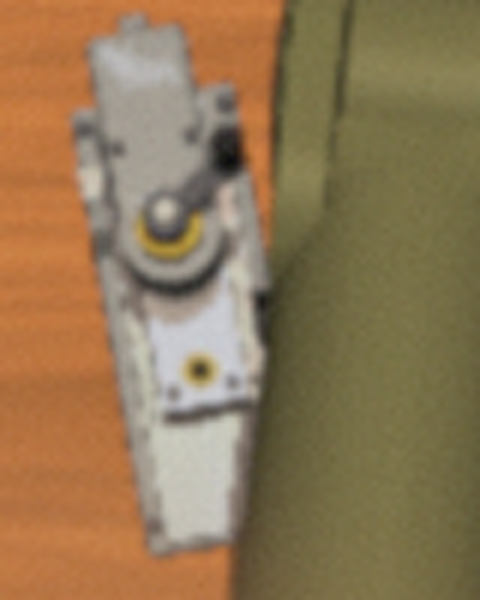

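In the top view a pale tongue now sticks out left of the head at (88,185) in the crop, which is (279.7,135.8) px. The prediction for a popped tip was (277.8,135.4). I'll compare it with the start picture side by side and check the mould pose.

```bash
python3 - <<'E'
from h import *
a=robot.capture("top")[:,:,::-1].copy();cv2.imwrite("pics/rawtop6.png",a)
o=cv2.imread("pics/top0.png");k=9
b=cv2.imread("pics/raw_w5.png");s=cv2.imread("pics/scene0.png")
f=lambda i,x,y,w,h:cv2.resize(i[y:y+h,x:x+w],(396,297),interpolation=cv2.INTER_CUBIC)
cv2.imwrite("pics/cmp2.png",np.vstack([np.hstack([f(o,265,118,48,36),f(a,265,118,48,36)]),np.hstack([f(s,320,262,48,36),f(b,320,262,48,36)])]))
p=onplane("top",265+200/6-.5,105+370/6-.5,.062);print("port press",wp(p), "expected -0.06,0")
E
```

```text
port press [-0.06001874 -0.00051252] expected -0.06,0
```

View pics/cmp2.png

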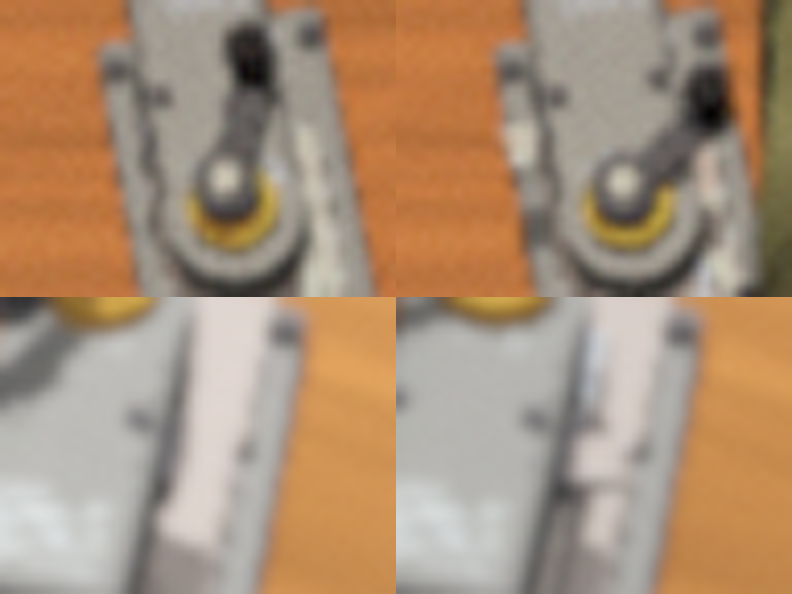

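The tab is clearly out in both views: a pale tongue at top-right panel (520,145), with its shadow at (540,225), neither of which is in the start picture. The mould's port is at press x = −60.0 mm, as it should be when home. The robot is clear, so I'm handing in.

```bash
python3 -c "
from rig import robot
print(robot.hand_in())"
```

```text
the job is handed in; nothing more can be done
None
```

The mould is home and clamped, and I've handed the job in at about 25.6 s on the robot's clock.

**Mould:** I laid the single-port aluminium mould on the bed with its fill port up and at the infeed end. I slid it between the rails and pushed it against the stop. The peak push reading was about 18 N, against a ramming limit of 40 N.

**Crank:** I wound it clockwise about 395°, in 10° steps near the end, stopped when the tab showed, let go and moved clear. Turning took 3–5 N at the handle. The downward force on the crank stayed at or below about 5.5 N and was near zero at the end.

**Last checks:**
- **Mould position:** the fill port measures x = −60.0 mm, y = −0.5 mm in the press frame. Fully home is −60 mm and 0.
- **Tab:** it stands out in both camera views, compared with the start pictures. I first saw it on the gripped knob, where a shadow edge made it uncertain, so I confirmed it after letting go.
- **Not measured:** I could not read the clamping force. The tab appeared within the last 10° step, so the force should be at most about 2–3 N over the set value.
- **Bystanders:** I touched none of them and the measured forces showed no stray contact. I did not take a full final picture to confirm each one's position.

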